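# Fit the new ink cartridges and fold the printer shut

### The arm

A 6-joint arm with a two-finger parallel gripper is mounted at the origin on the work surface; the furniture and walls round the work are solid. World frame = base frame: x ahead of the robot, y to its left, z up, the work surface at z = 0. Lengths are in m, angles in degrees, forces in N, time in s.
With the tool pointing down it reaches from about 0.3 to 0.75 m from the base axis. Payload 8.5 kg.
Tool frame: the origin (TCP) lies on the centre line of the jaws, within the pads' length; the fingertips stand 11 mm ahead of it and the grasp point (between the pads) lies 8 mm behind it; z points along the fingers, y is the line along which they close (so a half turn about z gives the same grasp; the last joint's range is limited). The gripper opens to 85 mm and grips with 20 to 120 N. Pads are 22 mm wide; open, the fingers measure 114 mm over their backs; the gripper's body (76 mm by 85 mm) begins 54 mm behind the grasp point. The pads swing forward as they close: fully open they stand 13 mm farther back than shut.
Start: joints at [52.408, 21.807, 74.336, -0, 83.858, -12.336], TCP at [0.235, 0.497, 0.215] pointing down, gripper open.
Joint ranges: [-178.18, 178.18], [-50.72, 133.34], [12.68, 142.11], [-81.47, 261.47], [9.98, 163.14], [-165.26, 165.26]. Speed limits (degrees/s): [136.94, 136.94, 180, 180, 180, 180].

### API

Orientations are given as a 3x3 rotation matrix whose columns are the frame's x, y, z axes.
In Python, from rig import env gives the robot as it stands.
- The arm moves only by the shell command python3 nudge.py FILE [FORCE], which reads ROWS from the file FILE. ROWS is one flat JSON list of numbers that holds 1 to 10 rows one after another, with no inner brackets; each row has 5 numbers: dx, dy, dz in units of 50 mm, then a turn about the tool's z in degrees, then the finger opening in m; each row shifts and turns the commanded pose from where the row before left it, along the tool's axes as they then stand; what a row does not reach is not made up. A row lasts 1/10 s, in which the tool goes at most 0.05 m and 8.59 degrees, less where a joint would pass 70% of its speed; a pose out of reach is approached as far as the arm can. The fingers move at their own pace and stop on an object; FORCE is the grip in N (left out, the last holds). Time passes only in rows, so rows that do not move let the fingers close. It prints the time, the measured TCP pose, the force, the opening and the grip force at its end. Input that does not fit is refused with a message, and nothing moves.
- env.observe(): the state, without advancing time (a new reading comes with each control period).
- env.get_image(name): name is "side" or "top" or "wrist"; returns a dict with "pixels" (420x560x3 uint8, red, green, blue), "K" (3x3 intrinsics, pixels), "distortion" ([k1, k2, p1, p2, k3] as OpenCV has them; the pictures are not rectified), "extrinsics" (4x4, takes a point from world to camera coordinates). Camera axes: x right, y down, z forward; pixel columns grow to the right and rows downward; lengths in m; the calibration is good to about 2 mm. A picture is of the moment at which its call begins. There is no depth.
- env.close_job(): hands the job in; it is judged then, once.
The state is a dict: "time_s": time; "q": joint angles; "qvel": joint speeds; "joint_efforts": joint torques, N m; "position": TCP position; "tool_rot": TCP orientation; "ft_force": force on the tool from outside, world axes, zero at the start; "wrist_torque": the same for the moment, N m; "grip_width": finger opening in m; "gripper_force": force on a finger pad.
Only numpy, scipy, OpenCV 4.12 (cv2) and the standard library are available. Lean on these libraries where they do the work, as an engineer would, in place of code of your own. Each camera call takes 0.05 s, during which the arm holds its last target. There are 200 camera calls.

### The job

New ink cartridges have come for the open desk printer: pull the orange transport lock out of the carriage, set it down on the desk clear of the printer, and stand every cartridge that has come upright and fully home in the slot of its own colour (colours that have not come leave their slots empty). When all are in, fold the printer shut piece by piece: the blue clamp bar down over the cartridges, then the rear leaf of the cover flat, then the front leaf flat. Last, press the round blue ink button all the way down, and leave the calculator and the sticky notes where they are.

Things in the scene. Friction and masses are not known exactly. Their poses are not given: they have to be found in the camera images.
- printer: Low pale grey desk printer, fixed: 290 mm wide (own y, to its left), x from -130 mm (front) to +115 mm (back), deck 76 mm high. Origin on the desk under the middle of its open ink bay. The bay is a well, x -67 to +67 mm, y -118 to +118 mm; in it, x -48 to +32 mm, stands the grey carriage, 36 mm high, with four slots 48 mm apart: black, cyan, magenta, yellow from left (+y) to right.
- slot_black (a point): Centre of the floor of the black slot, the left-most (printer y = +72 mm), black bars before and behind it. Slot: 63 mm long (printer x), 25 mm wide (y), 24 mm deep with a 3 mm lead-in; floor 12 mm, rim 36 mm above the desk. Axes as the printer's. A cartridge that is home has its origin here and its top 60 mm above the desk.
- slot_cyan (a point): Centre of the floor of the cyan slot, second from the left (y = +24 mm), cyan bars before and behind it. Slot: 63 mm long (printer x), 25 mm wide (y), 24 mm deep with a 3 mm lead-in; floor 12 mm, rim 36 mm above the desk. Axes as the printer's. A cartridge that is home has its origin here and its top 60 mm above the desk.
- slot_magenta (a point): Centre of the floor of the magenta slot, third from the left (y = -24 mm), magenta bars before and behind it. Slot: 63 mm long (printer x), 25 mm wide (y), 24 mm deep with a 3 mm lead-in; floor 12 mm, rim 36 mm above the desk. Axes as the printer's. A cartridge that is home has its origin here and its top 60 mm above the desk.
- slot_yellow (a point): Centre of the floor of the yellow slot, the right-most (y = -72 mm), yellow bars before and behind it. Slot: 63 mm long (printer x), 25 mm wide (y), 24 mm deep with a 3 mm lead-in; floor 12 mm, rim 36 mm above the desk. Axes as the printer's. A cartridge that is home has its origin here and its top 60 mm above the desk.
- ink_black: New black ink cartridge: upright slab, 60 mm long (own x) x 22 mm thick (own y) x 48 mm tall (own z), 45 g, weight low, dark, with a black band round its top and black stripes on white labels; same fore and aft. Origin: centre of its underside. Stands loose on the desk at the start; two to four of the four colours have come. Grip it across its thickness, in its upper half.
- ink_cyan: New cyan ink cartridge: upright slab, 60 mm long (own x) x 22 mm thick (own y) x 48 mm tall (own z), 45 g, weight low, dark, with a cyan band round its top and cyan stripes on white labels; same fore and aft. Origin: centre of its underside. Stands loose on the desk at the start; two to four of the four colours have come. Grip it across its thickness, in its upper half.
- ink_magenta: New magenta ink cartridge: upright slab, 60 mm long (own x) x 22 mm thick (own y) x 48 mm tall (own z), 45 g, weight low, dark, with a magenta band round its top and magenta stripes on white labels; same fore and aft. Origin: centre of its underside. Stands loose on the desk at the start; two to four of the four colours have come. Grip it across its thickness, in its upper half.
- ink_yellow: New yellow ink cartridge: upright slab, 60 mm long (own x) x 22 mm thick (own y) x 48 mm tall (own z), 45 g, weight low, dark, with a yellow band round its top and yellow stripes on white labels; same fore and aft. Origin: centre of its underside. Stands loose on the desk at the start; two to four of the four colours have come. Grip it across its thickness, in its upper half.
- lock: Orange transport lock, 30 g: a foot 58 mm long (own x) x 20 mm thick (own y) x 24 mm high, on it a grip 30 mm long x 10 mm thick; 52 mm high in all. Origin: centre of its underside. At the start it stands loose in the black slot, grip up; pull it straight up by the grip. It may stand or lie where it is set down.
- cover_rear (a joint): Angle of the cover's rear leaf, rad: 0 = flat over the bay, growing as it turns up and back, to 2.3 = leaning backward. It turns about printer y at point rear_hinge; at 0 it runs 70 mm from there to the front; 238 mm wide, 5 mm thick. Stiff hinge (0.10 N m): it stays where it is left. Starts at 2.05 to 2.2.
- cover_front (a joint): Angle of the front leaf relative to the rear leaf, rad: 0 = in line, up to 1.95 (a stop) = folded up and back. It turns about the rear leaf's free edge, 70 mm from the rear hinge; also 70 x 238 mm; stiff (0.06 N m). Starts at 1.7 to 1.9, sloping down behind the open rear leaf; once the rear leaf is flat it stands up over the middle of the bay. The cover is shut when both leaves read 0.
- rear_hinge (a point): Middle of the rear leaf's hinge line, on the back edge of the bay (printer x = +70 mm), 76 mm above the desk. Axes as the printer's.
- clamp (a joint): Angle of the blue clamp bar that holds the cartridges down, rad: 0 = lying across their tops (1.5 mm above a cartridge that is home; it cannot get there over one that is not), to 1.95 = thrown up and back. It turns about printer y at point clamp_hinge: two side arms and a cross bar 52 mm from the hinge line. Stiff (0.05 N m). Starts at 1.7 to 1.9, in front of the open cover.
- clamp_hinge (a point): Middle of the clamp bar's hinge line, behind the carriage (printer x = +44 mm), 58 mm above the desk. Axes as the printer's.
- clamp_tab (a point): Middle of the outer face of the clamp bar's thumb tab: a tongue 26 mm wide (y), 5 mm thick, at the middle of the bar, reaching to 85 mm from the hinge line; this point is 74 mm from the hinge line and, at angle 0, 8.5 mm above it (66.5 mm above the desk). Push it from behind to swing the bar over to the front, then press it down from above.
- rear_tab (a point): Middle of the outer face of the rear leaf's thumb tab: a tongue 36 mm wide (y), 5 mm thick, in the leaf's plane at its middle, reaching 22 mm beyond its free edge; this point is 84 mm from the rear hinge line and, at 0, 3 mm above it. The front leaf has a notch 48 mm wide and 26 mm deep round it. Push it from behind to swing the leaf over, then press it down from above.
- front_tab (a point): Middle of the outer face of the front leaf's thumb tab, the same kind of tongue, 36 mm wide, reaching 22 mm beyond the front leaf's free edge; this point is 84 mm from the front leaf's hinge line and, when the cover is shut, 3 mm above it.
- ink_button (a joint): Travel of the round blue ink button, m: 0 = out, 0.005 = fully down; it springs back; 4 N presses it down.
- ink_button_top (a point): Middle of the top of the blue ink button, 18 mm across, on the front deck at the printer's right; it is pressed straight down.
- calculator: Bystander: calculator, 122 x 78 x 15 mm, origin at the centre of its underside. Leave it.
- sticky_notes: Bystander: yellow pad of sticky notes, 76 x 76 x 20 mm, origin at the centre of its underside. Leave it.

How it is judged:
By the outcome, as a careful person would: the job done as asked, in the order asked, and still so for the second after the job is handed in, with the robot touching nothing.
Of ink_black, ink_cyan, ink_magenta, ink_yellow only 2 to 4 are there at a start; the rules pass over those that are not, and their reading is None.
At some moment in a run one of ink_black, ink_cyan, ink_magenta, ink_yellow may be knocked a few centimetres aside while the robot is not near it.
Once in a run the grip may slacken for a moment while it holds something.
It also fails if it takes over 210 s, if anything falls off the work surface, if the arm or the gripper's body presses on something with over 40 N, if the wrist force passes 120 N, or if a joint passes its speed limit or range.

## Working session

There is one attempt and no reset: what is moved stays moved. The work goes in short steps, Python scripts to look and compute and a shell command to move; the robot and the scene stay as the last step left them, time stands still between calls to the robot, and variables do not carry over. Pictures are saved under pics/ and viewed, at most 14 in all, crops included, and the job is handed in when it is done.

```bash
ls; mkdir -p pics; python3 - <<'E'
from rig import env
import cv2,numpy as np
for n in ("top","side"):
    d=env.get_image(n); cv2.imwrite(f"pics/{n}0.png",d["pixels"][:,:,::-1]); print(n,d["K"],d["distortion"],d["extrinsics"])
print(env.observe())
E
```

```text
nudge.py
pics
rig.py
top [[431.31749718   0.         277.84622319]
 [  0.         431.31749718 208.63525946]
 [  0.           0.           1.        ]] [0.01405713 0.         0.         0.         0.        ] [[-0.00917568 -0.99995452 -0.00260206  0.00153403]
 [-0.99648454  0.00936047 -0.08325224  0.54484329]
 [ 0.08327281  0.00182902 -0.99652511  1.09179294]
 [ 0.          0.          0.          1.        ]]
side [[425.90686574   0.         276.69523872]
 [  0.         425.90686574 209.15172473]
 [  0.           0.           1.        ]] [0.0108939 0.        0.        0.        0.       ] [[-0.99566229  0.09207882 -0.01334527  0.51604348]
 [ 0.05651389  0.48457829 -0.87292042  0.06502561]
 [-0.07391065 -0.86988814 -0.48768006  1.04599526]
 [ 0.          0.          0.          1.        ]]
{'time_s': 0.1, 'q': array([ 5.24084119e+01,  2.18375877e+01,  7.43795098e+01,  8.33003832e-04,
        8.38598321e+01, -1.23354546e+01]), 'qvel': array([ 0.04384018, -0.08362395, -0.18938498, -0.00307115,  0.0154506 ,
       -0.05347226]), 'joint_efforts': array([ 3.24406479e-03, -4.49216437e+01, -2.31655276e+01, -2.52219543e-04,
        3.68780820e-03, -7.05642196e-05]), 'position': array([0.23447951, 0.49719069, 0.21397456]), 'tool_rot': array([[-9.04408683e-01,  4.26666432e-01, -8.30524215e-04],
       [ 4.26667134e-01,  9.04408118e-01, -1.05508925e-03],
       [ 3.00961675e-04, -1.30858927e-03, -9.99999099e-01]]), 'ft_force': array([-0.11319333, -0.69671171,  0.12661397]), 'wrist_torque': array([ 0.00474224,  0.02886667, -0.02143866]), 'gripper_force': 0.0, 'grip_width': 0.08525525051920507}
```
View pics/top0.png

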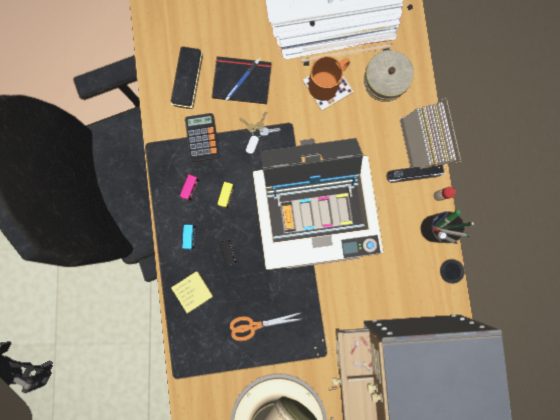

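View pics/side0.png

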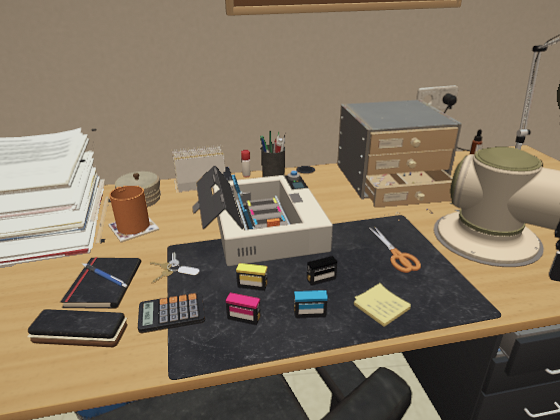

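```bash
cat > h.py <<'E'
from rig import env
import cv2,numpy as np
def grab(n):
    d=env.get_image(n); return d
def ray(d,px,z):
    p=cv2.undistortPoints(np.array(px,float).reshape(-1,1,2),d["K"],np.array(d["distortion"]))[:,0]
    R=d["extrinsics"][:3,:3];t=d["extrinsics"][:3,3]
    c=-R.T@t; v=np.c_[p,np.ones(len(p))]@R
    return c+v*((z-c[2])/v[:,2])[:,None]
def proj(d,P):
    E=d["extrinsics"]; return cv2.projectPoints(np.array(P,float).reshape(-1,1,3),cv2.Rodrigues(E[:3,:3])[0],E[:3,3],d["K"],np.array(d["distortion"]))[0][:,0]
def crop(d,x0,y0,x1,y1,s,f):
    cv2.imwrite(f,cv2.resize(d["pixels"][y0:y1,x0:x1,::-1],None,fx=s,fy=s,interpolation=cv2.INTER_CUBIC))
E
python3 - <<'E'
from h import *
d=grab("top"); im=d["pixels"]
np.savez("/tmp/top0.npz",**d)
crop(d,165,120,395,280,3.4,"pics/topc.png")
hsv=cv2.cvtColor(im,cv2.COLOR_RGB2HSV)
H,S,V=[hsv[...,i].astype(int) for i in range(3)]
reg=np.zeros(H.shape,bool); reg[165:275,150:252]=1
for n,lo,hi in (("mag",150,175),("yel",22,35),("cyan",88,108)):
    m=(reg&(H>=lo)&(H<=hi)&(S>130)&(V>90)).astype(np.uint8)
    k,l,st,c=cv2.connectedComponentsWithStats(m); i=1+np.argmax(st[1:,4])
    pts=np.argwhere(l==i)[:,::-1].astype(np.float32); r=cv2.minAreaRect(pts)
    print(n,st[i],r, ray(d,[c[i]],.048)); b=ray(d,cv2.boxPoints(r),.048); print(b.round(3).tolist())
w=((V>170)&(S<40)).astype(np.uint8); w[:150]=0; w[280:]=0; w[:,:245]=0; w[:,390:]=0
c=max(cv2.findContours(w,0,2)[0],key=cv2.contourArea); print(cv2.minAreaRect(c)); print(cv2.approxPolyDP(c,3,True)[:,0].tolist())
E
```

```text
mag [180 174  17  25 241] ((188.12069702148438, 186.44825744628906), (10.584633827209473, 24.14039421081543), 21.801406860351562) [[0.60158494 0.22398841 0.048     ]]
[[0.578, 0.247, 0.048], [0.635, 0.225, 0.048], [0.625, 0.2, 0.048], [0.568, 0.222, 0.048]]
yel [218 182  15  23  58] ((224.90000915527344, 193.80001831054688), (9.803058624267578, 23.71708106994629), 18.43494987487793) [[0.5911607  0.13067124 0.048     ]]
[[0.557, 0.151, 0.048], [0.614, 0.132, 0.048], [0.606, 0.109, 0.048], [0.549, 0.128, 0.048]]
cyan [182 224  12  25 237] ((187.4533233642578, 236.24708557128906), (10.167661666870117, 24.140399932861328), 3.5763344764709473) [[0.47487107 0.22479347 0.048     ]]
[[0.446, 0.238, 0.048], [0.506, 0.235, 0.048], [0.505, 0.21, 0.048], [0.444, 0.213, 0.048]]
((317.48492431640625, 212.488525390625), (99.87598419189453, 118.08881378173828), 82.303955078125)
[[366, 156], [360, 176], [369, 228], [273, 242], [273, 237], [363, 225], [273, 237], [266, 198], [273, 195], [266, 194], [262, 170], [253, 172], [266, 268], [343, 259], [343, 238], [377, 234], [382, 251]]
```

View pics/topc.png

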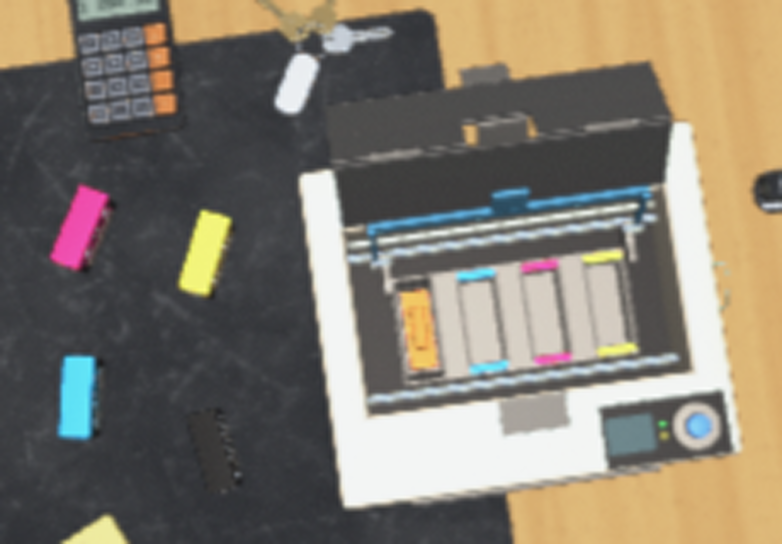

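```bash
python3 - <<'E'
from h import *
from scipy.optimize import least_squares
d=dict(np.load("/tmp/top0.npz")); im=d["pixels"]
hsv=cv2.cvtColor(im,cv2.COLOR_RGB2HSV); H,S,V=[hsv[...,i].astype(int) for i in range(3)]
g=cv2.cvtColor(im,cv2.COLOR_RGB2GRAY).astype(float)
# edges of white deck, subpixel: crossing along scan lines
def cross(a,th): 
    i=np.where((a[:-1]<th)!=(a[1:]<th))[0]; return i+(th-a[i])/(a[i+1]-a[i])
L=[(cross(g[r,240:262+ (r-170)//6],130),r) for r in range(176,262,3)]
L=np.array([(240+c[-1],r) for c,r in L if len(c)==1]); 
F=[];
for c in range(270,340,3):
    k=cross(g[245:290,c],130)
    if len(k): F.append((c,245+k[0]))
F=np.array(F)
print(len(L),len(F))
l=ray(d,L,.076)[:,:2]; f=ray(d,F,.076)[:,:2]
def res(p):
    x,y,a=p; c,s=np.cos(a),np.sin(a); R=np.array([[c,s],[-s,c]])
    return np.r_[(l-[x,y])@R[1]-.145,(f-[x,y])@R[0]+.130]
s=least_squares(res,[.5,-.1,.145],loss="soft_l1",f_scale=.002); print("printer",s.x,np.degrees(s.x[2]),np.abs(s.fun).max(),np.std(s.fun))
x,y,a=s.x; R=np.array([[np.cos(a),-np.sin(a)],[np.sin(a),np.cos(a)]])
# check: bars in slots (z .036), expected pairs centred on x=-8,y=24,-24,-72
reg=np.zeros(H.shape,bool); reg[190:235,295:355]=1
for n,lo,hi in (("cyan",85,108),("mag",150,175),("yel",22,35)):
    m=(reg&(H>=lo)&(H<=hi)&(S>110)).astype(np.uint8); k,lb,st,ce=cv2.connectedComponentsWithStats(m)
    for i in range(1,k):
        if st[i,4]>6: print(n,st[i,4],((ray(d,[ce[i]],.036)[0,:2]-[x,y])@R*1e3).round(1))
m=(reg*0+1>0)&(H>=10)&(H<=20)&(S>150); m[:203]=0;m[232:]=0;m[:,:278]=0;m[:,298:]=0
p=np.argwhere(m)[:,::-1].mean(0); print("lock top?",((ray(d,[p],.045)[0,:2]-[x,y])@R*1e3).round(1))
# black cart
crop(d,200,230,260,280,10,"pics/blk.png")
E
```

```text
29 16
printer [ 0.53736307 -0.09922474  0.12553143] 7.192421056648973 0.02286435669592124 0.0034590308345005616
cyan 23 [30.2 23.8]
cyan 19 [-39.8  21.8]
mag 24 [ 30.2 -25.1]
mag 20 [-40.1 -25.4]
yel 22 [ 30.8 -72.1]
yel 18 [-39.5 -72.6]
lock top? [-5.2 71.2]
```

View pics/blk.png

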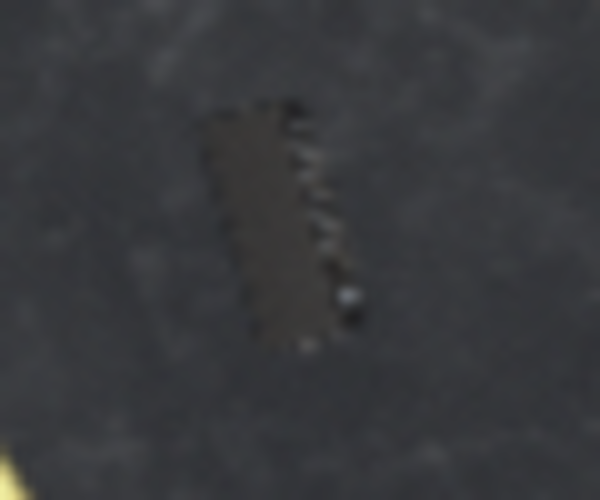

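The manual's scale: shifts go in units of 50 mm. Converting my numbers, -0.02 m is -0.4.

```bash
cat >> h.py <<'E'
PO=np.array([.5406,-.0995]); PA=np.radians(7.2)
def pw(x,y):
    c,s=np.cos(PA),np.sin(PA); return PO+np.array([c*x-s*y,s*x+c*y])
def to(*targets):
    "targets: (x,y,z) world; prints tool-axis steps from the present pose on"
    o=env.observe(); R=o["tool_rot"]; p=o["position"]
    print("t %.1f"%o["time_s"],"pos",p.round(4),"yYaw %.1f"%np.degrees(np.arctan2(R[1,1],R[0,1])),"w %.3f F %s"%(o["grip_width"],o["ft_force"].round(1)))
    for T in targets:
        print("  d",(R.T@(np.array(T)-p)).round(4)); p=np.array(T)
E
echo '[0, 0, -0.4, -8.5, 0.085, 0, 0, -0.4, -8.5, 0.085, 0, 0, 0, -8.5, 0.06, 0, 0, 0, -7, 0.05, 0, 0, 0, 0, 0.05]' > m.json && python3 nudge.py m.json 40
python3 -c "
from h import *
L=pw(-.008,.072); print(L)
to((*L,.25),(*L,.05))
d=dict(np.load('/tmp/top0.npz')); print(ray(d,[(227.1,252.5)],.048))"
```

```text
time_s: 0.65
position: [0.2346, 0.4973, 0.2543]
tool_rot: [[-0.992, -0.127, -0.0], [-0.127, 0.992, -0.0], [0.0, -0.0, -1.0]]
ft_force: [0.2, 0.1, 0.3]
grip_width: 0.0502
gripper_force: 0.0
[ 0.52363909 -0.02907041]
t 0.7 pos [0.2346 0.4973 0.2543] yYaw 97.3 w 0.050 F [0.2 0.1 0.3]
  d [-0.2198 -0.5588  0.0045]
  d [-1.e-04  1.e-04  2.e-01]
[[0.43370826 0.12449408 0.048     ]]
```

```bash
echo '[-0.34, -0.86, 0, 0, 0.05, -0.34, -0.86, 0, 0, 0.05, -0.34, -0.86, 0, 0, 0.05, -0.34, -0.86, 0, 0, 0.05, -0.34, -0.86, 0, 0, 0.05, -0.34, -0.86, 0, 0, 0.05, -0.34, -0.86, 0, 0, 0.05, -0.34, -0.86, 0, 0, 0.05, -0.34, -0.86, 0, 0, 0.05, -0.34, -0.86, 0, 0, 0.05]' > m.json && python3 nudge.py m.json
echo '[-0.34, -0.86, 0, 0, 0.05, -0.34, -0.86, 0, 0, 0.05, -0.32, -0.86, 0, 0, 0.03, 0, 0, 0, 0, 0.03, 0, 0, 0, 0, 0.03]' > m.json && python3 nudge.py m.json
python3 - <<'E'
from h import *
L=pw(-.008,.072)
to((*L,.25),(*L,.05))
d=grab("wrist"); np.savez("/tmp/w1.npz",**d); cv2.imwrite("pics/w1.png",d["pixels"][:,:,::-1]); print(d["K"],d["extrinsics"])
for q in [(-.008,.072,.036),(-.008,.024,.036),(-.008,-.024,.036),(-.008,-.072,.036)]: print(proj(d,[[*pw(*q[:2]),q[2]]]))
E
```

```text
time_s: 1.65
position: [0.458, 0.0904, 0.2545]
tool_rot: [[-0.993, -0.122, -0.0], [-0.122, 0.993, 0.0], [0.0, 0.0, -1.0]]
ft_force: [1.1, 0.3, 0.0]
grip_width: 0.0497
gripper_force: 0.0
time_s: 2.15
position: [0.5234, -0.03, 0.2539]
tool_rot: [[-0.993, -0.122, -0.001], [-0.122, 0.993, 0.001], [0.001, 0.001, -1.0]]
ft_force: [-0.4, 0.5, -0.7]
grip_width: 0.0303
gripper_force: 0.0
t 2.1 pos [ 0.5234 -0.03    0.2539] yYaw 97.0 w 0.030 F [-0.4  0.5 -0.7]
  d [-0.0004  0.0008  0.0039]
  d [-0.0002 -0.0002  0.2   ]
[[340.82249535   0.         283.55340223]
 [  0.         340.82249535 213.8316167 ]
 [  0.           0.           1.        ]] [[-1.22355693e-01  9.92486254e-01 -3.46575230e-04  9.47473868e-02]
 [ 9.53571760e-01  1.17655046e-01  2.77233094e-01 -5.42672583e-01]
 [ 2.75190811e-01  3.35905630e-02 -9.60802629e-01  2.74204343e-01]
 [ 0.00000000e+00  0.00000000e+00  0.00000000e+00  1.00000000e+00]]
[[285.16798126 181.06717124]]
[[242.40472862 181.17853404]]
[[199.55098258 181.26277779]]
[[156.49971943 181.32023671]]
```

View pics/w1.png

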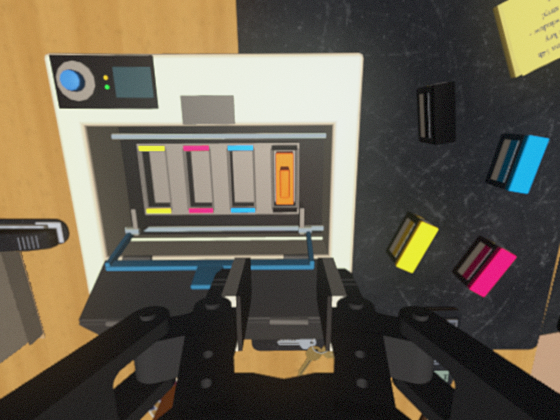

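```bash
cat >> h.py <<'E'
def bars(d,x0,y0,x1,y1,z=.036):
    hsv=cv2.cvtColor(d["pixels"],cv2.COLOR_RGB2HSV); H,S,V=[hsv[...,i].astype(int) for i in range(3)]
    reg=np.zeros(H.shape,bool); reg[y0:y1,x0:x1]=1
    c,s=np.cos(PA),np.sin(PA); R=np.array([[c,-s],[s,c]])
    for n,lo,hi in (("cyan",85,108),("mag",150,175),("yel",22,35),("or",8,20)):
        m=(reg&(H>=lo)&(H<=hi)&(S>110)).astype(np.uint8); k,lb,st,ce=cv2.connectedComponentsWithStats(m)
        for i in range(1,k):
            if st[i,4]>25: print(n,st[i],((ray(d,[ce[i]],z)[0,:2]-PO)@R*1e3).round(1))
E
python3 - <<'E'
from h import *
d=dict(np.load("/tmp/w1.npz")); bars(d,130,135,310,225)
E
```

```text
cyan [228 145  25   6 124] [-45.3  22.7]
cyan [231 208  24   5 112] [25.4 22.4]
mag [183 145  26   7 137] [-44.8 -25.3]
mag [189 208  24   5 120] [ 25.4 -25.3]
yel [138 146  27   6 139] [-44.6 -74.1]
yel [146 208  26   5 124] [ 25.3 -73.5]
or [275 152  19  53 943] [-11.2  71.2]
```

```bash
sed -i 's/PO=np.array(\[.5406,-.0995\])/PO=np.array([.5398,-.1003])/' h.py
python3 -c "
from h import *
L=pw(-.008,.072); to((*L,.254),(*L,.05))"
echo '[0.008, 0, 1, 0, 0.03, 0, 0, 1, 0, 0.03, 0, 0, 1, 0, 0.03, 0, 0, 0.6, 0, 0.03, 0, 0, 0.24, 0, 0.03, 0, 0, 0.2, 0, 0.03, 0, 0, 0, 0, 0.03]' > m.json && python3 nudge.py m.json 40
echo '[0, 0, 0, 0, 0.0, 0, 0, 0, 0, 0.0, 0, 0, 0, 0, 0.0, 0, 0, 0, 0, 0.0, 0, 0, 0, 0, 0.0]' > m.json && python3 nudge.py m.json 50
```

```text
t 2.2 pos [ 0.523  -0.0291  0.2542] yYaw 97.1 w 0.031 F [0.2 0.8 0.1]
  d [ 0.0003 -0.0008  0.0002]
  d [-2.00e-04 -1.00e-04  2.04e-01]
time_s: 2.9
position: [0.5225, -0.0284, 0.0521]
tool_rot: [[-0.992, -0.127, -0.001], [-0.127, 0.992, 0.0], [0.001, 0.001, -1.0]]
ft_force: [-0.5, 0.3, 0.9]
grip_width: 0.03
gripper_force: 0.0
time_s: 3.4
position: [0.5231, -0.0295, 0.0528]
tool_rot: [[-0.992, -0.126, 0.0], [-0.126, 0.992, -0.0], [-0.0, -0.0, -1.0]]
ft_force: [0.1, -0.1, -0.8]
grip_width: 0.0
gripper_force: 0.0
```

```bash
python3 - <<'E'
from h import *
d=grab("wrist"); a=d["pixels"]; d2=grab("side"); crop(d2,200,160,340,260,4,"pics/s2.png"); crop(d,140,100,420,310,2.5,"pics/w2.png")
E
```

```text
(no output)
```

View pics/w2.png

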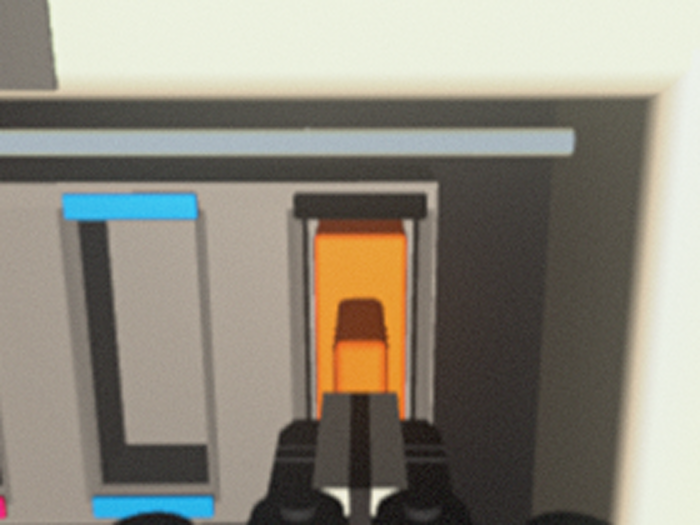

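```bash
python3 - <<'E'
from h import *
d=grab("wrist")
o=env.observe();print(o["position"],o["grip_width"])
c,s=np.cos(PA),np.sin(PA); R=np.array([[c,-s],[s,c]])
for n,px,z in (("foot front top edge",(284,194),.036),("foot left",(302.5,215),.036),("foot right",(266,215),.036),("grip top front",(284,236),.064),("grip low front",(284,219.5),.036),("gripL",(295,236),.064),("gripR",(273.5,236),.064),("tip l",(269,257),.042),("tip r",(300,257),.042)):
    P=ray(d,[px],z)[0]; print(n,((P[:2]-PO)@R*1e3).round(1))
E
```

```text
[ 0.52299565 -0.0294738   0.05258141] -7.078249160413613e-05
foot front top edge [-38.1  71.6]
foot left [-26.5  81.6]
foot right [-26.5  61.9]
grip top front [-24.6  71.7]
grip low front [-23.9  71.7]
gripL [-24.6  76.7]
gripR [-24.6  66.8]
tip l [-4.6 63.6]
tip r [-4.6 80.3]
```

View pics/s2.png

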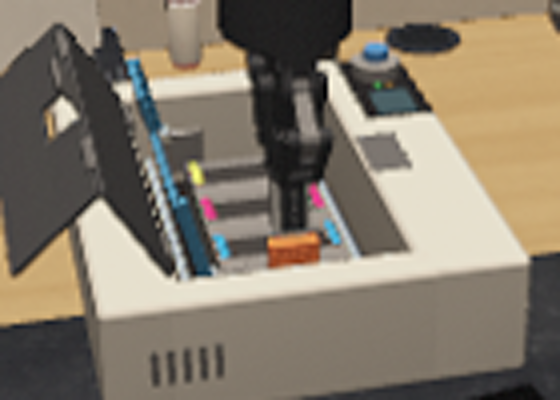

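```bash
python3 - <<'E'
from h import *
d=grab("wrist"); ds=grab("side"); p=env.observe()["position"]
c,s=np.cos(PA),np.sin(PA); R=np.array([[c,-s],[s,c]])
for z in (.042,.053,.06,.065,.07,.08): print(z,((ray(d,[(284,257)],z)[0,:2]-PO)@R*1e3).round(1), proj(ds,[[p[0],p[1]+.005,z]]), proj(ds,[[*pw(-.008,.072),.064]]),((ray(d,[(269,257),(300,257)],z)[:,:2]-PO)@R*1e3).round(1)[:,1])
crop(ds,240,180,310,240,10,"pics/s3.png")
E
```

```text
0.042 [-4.6 71.7] [[273.52449166 228.61832661]] [[273.23899215 219.45041869]] [63.6 80.3]
0.053 [-9.4 71.7] [[273.44520399 224.64386455]] [[273.23899215 219.45041869]] [64.1 79.8]
0.06 [-12.4  71.7] [[273.39430239 222.09249257]] [[273.23899215 219.45041869]] [64.4 79.4]
0.065 [-14.6  71.7] [[273.35772932 220.25940486]] [[273.23899215 219.45041869]] [64.7 79.2]
0.07 [-16.7  71.7] [[273.32097573 218.41734127]] [[273.23899215 219.45041869]] [64.9 78.9]
0.08 [-21.1  71.7] [[273.24692139 214.70601229]] [[273.23899215 219.45041869]] [65.4 78.4]
```

View pics/s3.png

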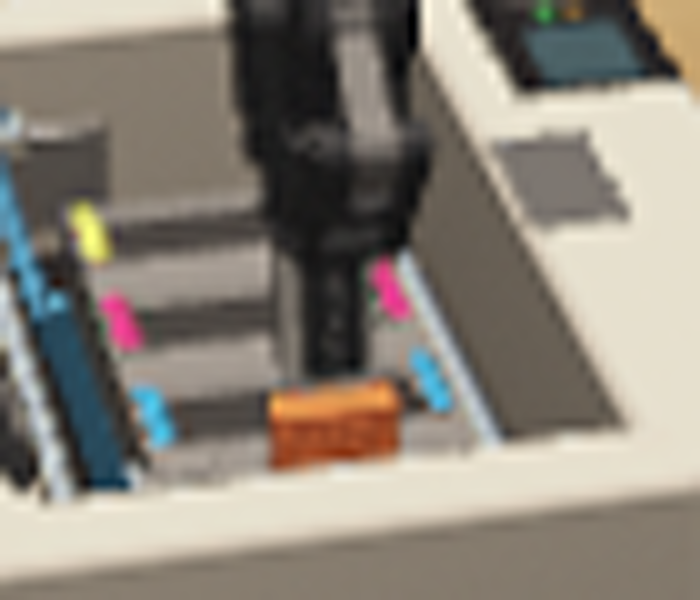

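In the tool's units: 0.004 m is 0.08, 0.003 m is 0.06.

```bash
echo '[0, 0, 0, 0, 0.03, 0, 0, 0, 0, 0.03, 0, 0, 0, 0, 0.03]' > m.json && python3 nudge.py m.json | tail -2
for i in 1 ; do echo '[0, 0, 0.08, 0, 0.03, 0, 0, 0, 0, 0.03]' > m.json && python3 nudge.py m.json; echo '[0, 0, 0.06, 0, 0.03, 0, 0, 0, 0, 0.03]' > m.json && python3 nudge.py m.json;echo '[0, 0, 0.06, 0, 0.03, 0, 0, 0, 0, 0.03]' > m.json && python3 nudge.py m.json; done | grep -E "pos|ft"
python3 - <<'E'
from h import *
d=grab("wrist"); crop(d,200,150,370,290,4,"pics/w4.png")
E
```

```text
grip_width: 0.0302
gripper_force: 0.0
position: [0.5227, -0.0294, 0.048]
ft_force: [-0.0, -0.1, 0.2]
position: [0.5228, -0.0294, 0.0451]
ft_force: [-0.3, -0.3, 0.9]
position: [0.5228, -0.0294, 0.0422]
ft_force: [0.3, 0.3, -0.5]
```

View pics/w4.png

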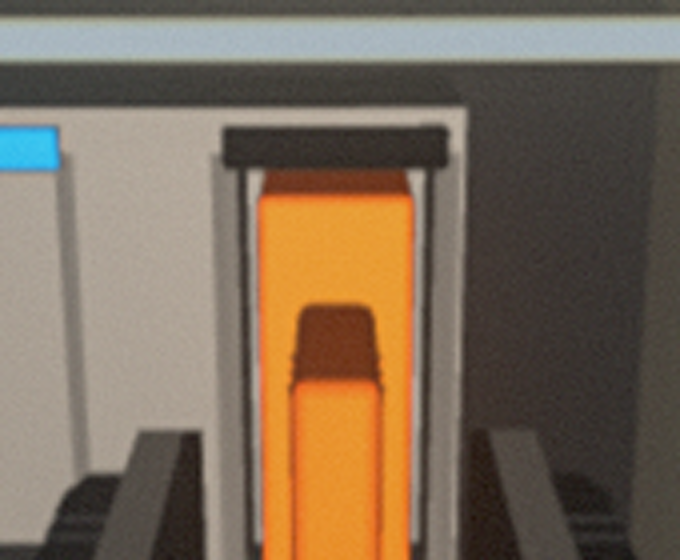

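```bash
(echo '[0, 0, 0.1, 0, 0.03, 0, 0, 0, 0, 0.03]' > m.json && python3 nudge.py m.json; echo '[0, 0, 0.1, 0, 0.03, 0, 0, 0, 0, 0.03]' > m.json && python3 nudge.py m.json;echo '[0, 0, 0.08, 0, 0.03, 0, 0, 0, 0, 0.03]' > m.json && python3 nudge.py m.json;echo '[0, 0, 0.06, 0, 0.03, 0, 0, 0, 0, 0.03]' > m.json && python3 nudge.py m.json) | grep -E "pos|ft"
echo '[0, 0, 0, 0, 0.0, 0, 0, 0, 0, 0.0, 0, 0, 0, 0, 0.0, 0, 0, 0, 0, 0.0]' > m.json && python3 nudge.py m.json 50
python3 - <<'E'
from h import *
d=grab("side"); crop(d,240,180,310,240,8,"pics/s5.png")
E
```

```text
position: [0.5227, -0.0293, 0.0369]
ft_force: [0.7, 0.4, -0.6]
position: [0.5227, -0.0294, 0.0319]
ft_force: [0.1, 0.2, 0.8]
position: [0.5228, -0.0294, 0.0281]
ft_force: [-0.1, -0.4, 0.5]
position: [0.5228, -0.0294, 0.0252]
ft_force: [0.4, -0.2, -0.4]
time_s: 5.8
position: [0.5231, -0.0294, 0.0257]
tool_rot: [[-0.992, -0.126, 0.0], [-0.126, 0.992, -0.0], [-0.0, -0.0, -1.0]]
ft_force: [0.3, 0.7, 1.1]
grip_width: 0.0089
gripper_force: 50.4
```

```bash
echo '[0, 0, -0.2, 0, 0, 0, 0, -0.4, 0, 0, 0, 0, -0.8, 0, 0, 0, 0, -1, 0, 0, 0, 0, -0.6, 0, 0, 0, 0, 0, 0, 0]' > m.json && python3 nudge.py m.json | grep -E "pos|ft|grip"
python3 -c "
from h import *
to((.35,-.04,.175),(.35,-.04,.017))"
```

```text
position: [0.5246, -0.0298, 0.1804]
ft_force: [-0.3, 0.2, -1.1]
grip_width: 0.0089
gripper_force: 50.1
t 6.5 pos [ 0.5246 -0.0298  0.1804] yYaw 97.3 w 0.009 F [-0.3  0.2 -1.1]
  d [0.1745 0.012  0.0039]
  d [0.0013 0.0006 0.158 ]
```

In the tool's units: 0.044 m is 0.88, 0.043 m is 0.86.

```bash
echo '[0.88, 0.06, 0, 0, 0, 0.88, 0.06, 0, 0, 0, 0.88, 0.06, 0, 0, 0, 0.86, 0.06, 0, 0, 0, 0, 0, 0.8, 0, 0, 0, 0, 0.8, 0, 0, 0, 0, 0.8, 0, 0, 0, 0, 0.5, 0, 0, 0, 0, 0, 0, 0]' > m.json && python3 nudge.py m.json | grep -E "pos|ft|grip"
python3 -c "
from h import *
to((.35,-.04,.016))"
```

```text
position: [0.346, -0.0388, 0.0285]
ft_force: [0.0, 0.6, -0.3]
grip_width: 0.0091
gripper_force: 50.1
t 7.3 pos [ 0.346  -0.0388  0.0285] yYaw 97.2 w 0.009 F [ 0.   0.6 -0.3]
  d [-0.0039 -0.0018  0.0125]
```

In the tool's units: -0.03 m is -0.6, -0.05 m is -1.

```bash
echo '[0, 0, 0.12, 0, 0, 0, 0, 0.12, 0, 0, 0, 0, 0, 0, 0, 0, 0, 0, 0, 0.03, 0, 0, 0, 0, 0.03, 0, 0, -0.6, 0, 0.03, 0, 0, -1, 0, 0.04, 0, 0, -1, -7.6, 0.04, 0, 0, -1, 0, 0.05, 0, 0, 0, 0, 0.05]' > m.json && python3 nudge.py m.json | grep -E "pos|ft|grip"
cat >> h.py <<'E'
def carts(d,show=True):
    im=d["pixels"]; hsv=cv2.cvtColor(im,cv2.COLOR_RGB2HSV); H,S,V=[hsv[...,i].astype(int) for i in range(3)]
    for n,lo,hi in (("mag",150,175),("yel",24,35),("cyan",88,108),("orange",8,20)):
        m=((H>=lo)&(H<=hi)&(S>110)&(V>90)).astype(np.uint8)
        k,l,st,c=cv2.connectedComponentsWithStats(m)
        for i in range(1,k):
            if st[i,4]<40: continue
            r=cv2.minAreaRect(np.argwhere(l==i)[:,::-1].astype(np.float32)); b=cv2.boxPoints(r); P=ray(d,np.r_[[r[0]],b],.048)
            e=P[2]-P[1]; f=P[3]-P[2]; 
            if np.linalg.norm(f)>np.linalg.norm(e): e,f=f,e
            if not .04<np.linalg.norm(e)<.08: continue
            print(n,st[i].tolist(),"c",P[0].round(4),"len %.3f %.3f yaw %.1f"%(np.linalg.norm(e),np.linalg.norm(f),(np.degrees(np.arctan2(e[1],e[0]))+90)%180-90))
E
python3 - <<'E'
from h import *
d=grab("top"); carts(d); np.savez("/tmp/t6.npz",**d)
crop(d,165,170,395,330,3.4,"pics/t6.png")
to((.4337,.1245,.25))
E
```

```text
position: [0.35, -0.0405, 0.2041]
ft_force: [0.0, -0.1, -0.1]
grip_width: 0.05
gripper_force: 0.0
mag [179, 174, 18, 26, 248] c [0.6009 0.2231 0.048 ] len 0.063 0.028 yaw -21.3
yel [217, 182, 16, 25, 241] c [0.581  0.1303 0.048 ] len 0.062 0.026 yaw -16.5
cyan [182, 224, 12, 26, 262] c [0.4749 0.2247 0.048 ] len 0.063 0.027 yaw -3.3
orange [207, 127, 10, 27, 161] c [0.7206 0.1638 0.048 ] len 0.070 0.016 yaw 8.1
orange [230, 316, 24, 25, 356] c [0.2482 0.0888 0.048 ] len 0.058 0.057 yaw -0.2
orange [209, 371, 21, 14, 151] c [0.1283 0.1416 0.048 ] len 0.050 0.029 yaw -81.4
t 8.4 pos [ 0.3488 -0.04    0.2012] yYaw 104.9 w 0.050 F [-0.7  0.6 -1.3]
  d [-0.1245  0.137  -0.0488]
```

View pics/t6.png

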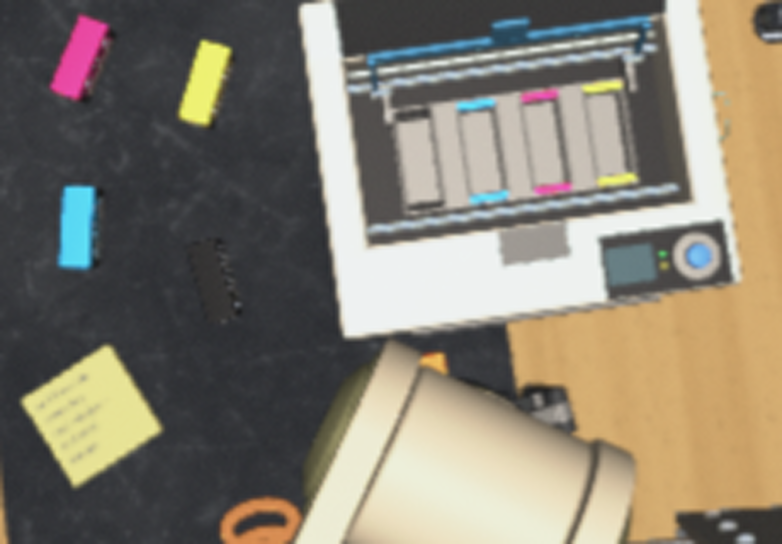

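In the tool's units: 0.035 m is 0.7, 0.034 m is 0.68.

```bash
echo '[-0.62, 0.68, -0.24, 0, 0.05, -0.62, 0.68, -0.24, 0, 0.05, -0.62, 0.68, -0.24, 0, 0.05, -0.63, 0.7, -0.24, 0, 0.05, 0, 0, 0, 0, 0.05, 0, 0, 0, 0, 0.05]' > m.json && python3 nudge.py m.json | grep -E "pos|grip"
python3 - <<'E'
from h import *
d=grab("wrist"); to((.4337,.1245,.25))
print(proj(d,[[.4337,.1245,.048]])); carts(d)
p=proj(d,[[.4337,.1245,.048]])[0].astype(int); print(p); crop(d,p[0]-70,p[1]-60,p[0]+70,p[1]+60,5,"pics/w7.png"); np.savez("/tmp/w7.npz",**d)
E
```

```text
position: [0.4326, 0.1253, 0.2452]
grip_width: 0.0499
gripper_force: 0.0
t 9.1 pos [0.4324 0.1245 0.2453] yYaw 104.9 w 0.050 F [ 0.  -0.   0.1]
  d [-0.0013 -0.0003 -0.0047]
[[283.53584778 185.5195451 ]]
mag [304, 314, 43, 44, 885] c [0.5992 0.2224 0.048 ] len 0.062 0.025 yaw -21.8
yel [347, 66, 85, 92, 4566] c [0.3337 0.2084 0.048 ] len 0.075 0.070 yaw -58.2
yel [235, 280, 42, 48, 954] c [0.5786 0.1278 0.048 ] len 0.063 0.026 yaw -17.1
cyan [343, 214, 37, 52, 981] c [0.4702 0.2235 0.048 ] len 0.058 0.023 yaw -2.6
cyan [29, 306, 71, 13, 386] c [ 0.6466 -0.0852  0.048 ] len 0.079 0.008 yaw -82.6
orange [270, 0, 60, 19, 661] c [0.2702 0.096  0.048 ] len 0.054 0.014 yaw -75.1
orange [132, 25, 35, 66, 1855] c [ 0.3473 -0.0326  0.048 ] len 0.057 0.031 yaw 4.9
orange [116, 384, 43, 36, 1007] c [0.7532 0.0164 0.048 ] len 0.055 0.052 yaw 8.0
[283 185]
```

View pics/w7.png

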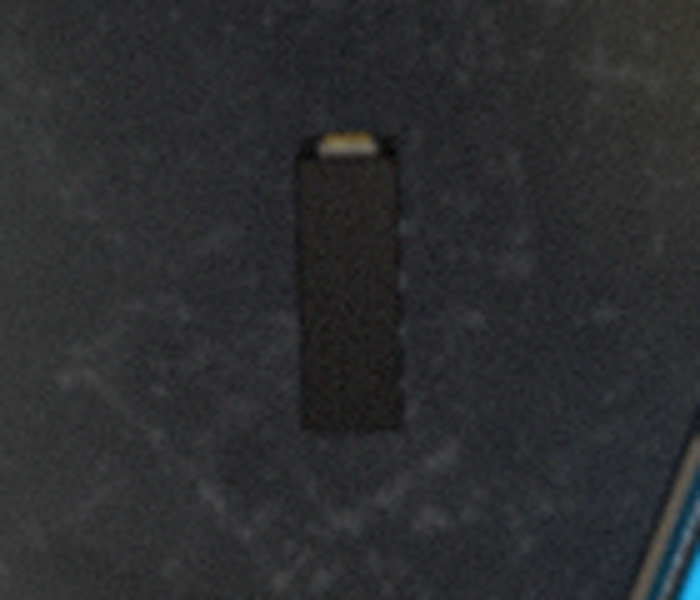

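```bash
echo '[0, 0, 1, 0, 0.05, 0, 0, 1, 0, 0.05, 0, 0, 1, 0, 0.05, 0, 0, 0.9, 0, 0.05, 0, 0, 0.5, 0, 0.05, 0, 0, 0.26, 0, 0.05, 0, 0, 0.04, 0, 0.05, 0, 0, 0, 0, 0.05]' > m.json && python3 nudge.py m.json | grep -E "pos|ft|grip"
echo '[0, 0, 0, 0, 0.015, 0, 0, 0, 0, 0.015, 0, 0, 0, 0, 0.015, 0, 0, 0, 0, 0.015]' > m.json && python3 nudge.py m.json 40| grep -E "pos|ft|grip"
echo '[0, 0, -0.4, 0, 0.015, 0, 0, -1, 0, 0.015, 0, 0, -1, 7.6, 0.015, 0, 0, -0.6, 0, 0.015, 0, 0, 0, 0, 0.015]' > m.json && python3 nudge.py m.json | grep -E "pos|ft|grip"
python3 -c "
from h import *
L=pw(-.008,.072); to((*L,.16),(*L,.022))"
```

```text
position: [0.4328, 0.1239, 0.0116]
ft_force: [0.3, 0.5, 1.3]
grip_width: 0.05
gripper_force: 0.0
position: [0.4336, 0.1246, 0.0124]
ft_force: [-0.4, -2.0, 7.2]
grip_width: 0.0208
gripper_force: 39.8
position: [0.4348, 0.1249, 0.1656]
ft_force: [-0.6, 0.3, -1.6]
grip_width: 0.0211
gripper_force: 39.4
t 10.8 pos [0.4348 0.1249 0.1656] yYaw 97.3 w 0.021 F [-0.6  0.3 -1.6]
  d [-0.0677 -0.1647  0.0063]
  d [1.20e-03 1.00e-04 1.38e-01]
```

In the tool's units: -0.0417 m is -0.834, -0.041 m is -0.82.

```bash
echo '[-0.34, -0.82, 0, 0, 0.015, -0.34, -0.82, 0, 0, 0.015, -0.34, -0.82, 0, 0, 0.015, -0.334, -0.834, 0, 0, 0.015, 0, 0, 0.6, 0, 0.015, 0, 0, 0.6, 0, 0.015, 0, 0, 0, 0, 0.015]' > m.json && python3 nudge.py m.json | grep -E "pos|ft|grip"
python3 -c "
from h import *
L=pw(-.008,.072); to((*L,.105),(*L,.022)); d=grab('wrist'); bars(d,0,0,420,420); crop(d,180,90,400,290,3,'pics/w8.png')"
```

```text
position: [0.5185, -0.0297, 0.0975]
ft_force: [-0.6, 0.3, 0.2]
grip_width: 0.0211
gripper_force: 39.5
t 11.4 pos [ 0.5185 -0.0297  0.0975] yYaw 97.2 w 0.021 F [-0.6  0.3  0.2]
  d [-0.0042 -0.0006 -0.0075]
  d [-0.0007 -0.0003  0.083 ]
cyan [188 174  43   9 350] [-43.8  22.8]
cyan [196 273  31   8 220] [26.9 20. ]
cyan [  0 322  27  36 381] [  74.4 -129. ]
cyan [  0 388  20  15 148] [ 124.1 -141.1]
cyan [152 392  30  28 211] [139.4 -19.3]
mag [113 174  44   9 369] [-43.6 -25.8]
mag [126 273  41   8 314] [ 27.1 -25.1]
yel [ 36 173  47  11 411] [-43.3 -74.1]
yel [272 203  23   3  52] [-25.8  70.9]
yel [ 56 274  43   8 331] [ 27.5 -73.8]
or [   0    0  207    8 1371] [-143.5  -26.1]
or [287   0  28   1  28] [-145.8   81.5]
or [273 199  22   5  97] [-28.2  71.9]
```

View pics/w8.png

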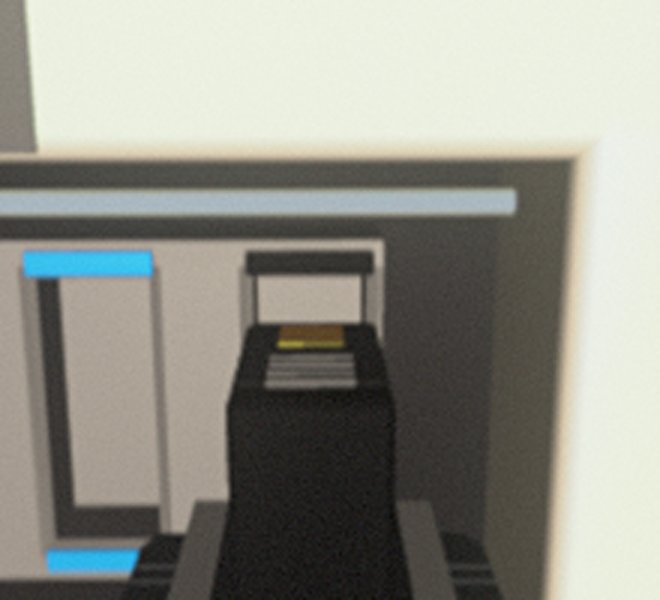

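The manual's scale: shifts go in units of 50 mm. Converting my numbers, 0.02 m is 0.4, 0.01 m is 0.2.

```bash
echo '[-0.088, -0.024, 0.2, 0, 0.015, 0, 0, 0.4, 0, 0.015, 0, 0, 0.2, 0, 0.015, 0, 0, 0.1, 0, 0.015, 0, 0, 0, 0, 0.015]' > m.json && python3 nudge.py m.json | grep -E "pos|ft|grip"
python3 -c "
from h import *
L=pw(-.008,.072); to((*L,.105),(*L,.024))"
```

```text
position: [0.5256, -0.0307, 0.0565]
ft_force: [0.2, 0.4, 0.3]
grip_width: 0.0211
gripper_force: 39.5
t 12.0 pos [ 0.5256 -0.0307  0.0565] yYaw 97.3 w 0.021 F [0.2 0.4 0.3]
  d [ 0.0027  0.0012 -0.0485]
  d [-0.    -0.     0.081]
```

In the tool's units: 0.0027 m is 0.054, 0.01 m is 0.2.

```bash
echo '[0.054, 0.012, 0, 0, 0.015, 0, 0, 0, 0, 0.015, 0, 0, 0.2, 0, 0.015, 0, 0, 0.1, 0, 0.015, 0, 0, 0.1, 0, 0.015, 0, 0, 0, 0, 0.015]' > m.json && python3 nudge.py m.json | grep -E "pos|ft|grip"
echo '[0, 0, 0.08, 0, 0.015, 0, 0, 0.08, 0, 0.015, 0, 0, 0, 0, 0.015]' > m.json && python3 nudge.py m.json | grep -E "pos|ft|grip"
echo '[0, 0, 0.06, 0, 0.015, 0, 0, 0.04, 0, 0.015, 0, 0, 0, 0, 0.015]' > m.json && python3 nudge.py m.json | grep -E "pos|ft|grip"
```

```text
position: [0.5224, -0.0304, 0.0357]
ft_force: [-0.0, -0.6, -1.3]
grip_width: 0.0211
gripper_force: 39.5
position: [0.5226, -0.0304, 0.028]
ft_force: [-0.6, 0.2, -0.3]
grip_width: 0.0209
gripper_force: 39.5
position: [0.5229, -0.0305, 0.0244]
ft_force: [-3.0, 0.2, 10.2]
grip_width: 0.0212
gripper_force: 40.9
```

```bash
echo '[0, 0, 0, 0, 0.035, 0, 0, 0, 0, 0.035, 0, 0, 0, 0, 0.035, 0, 0, -0.6, 0, 0.035, 0, 0, -1, 0, 0.035, 0, 0, -1, 8, 0.05, 0, 0, -0.8, 8, 0.05, 0, 0, 0, 8.3, 0.05, 0, 0, 0, 0, 0.05]' > m.json && python3 nudge.py m.json | grep -E "pos|ft|grip"
python3 -c "
from h import *
to((.58,.129,.2),(.58,.129,.0115)); carts(grab('top'))"
```

```text
position: [0.5229, -0.0305, 0.1942]
ft_force: [0.8, -0.6, -0.3]
grip_width: 0.0502
gripper_force: 0.0
t 14.1 pos [ 0.5229 -0.0305  0.1942] yYaw 72.9 w 0.050 F [ 0.8 -0.6 -0.3]
  d [-0.0076  0.1692 -0.0057]
  d [ 0.0003 -0.      0.1885]
mag [166, 190, 18, 26, 254] c [0.5605 0.2558 0.048 ] len 0.063 0.028 yaw -21.2
yel [217, 182, 16, 25, 242] c [0.581  0.1303 0.048 ] len 0.062 0.026 yaw -16.5
cyan [335, 175, 21, 4, 55] c [ 0.623  -0.1748  0.048 ] len 0.051 0.008 yaw 89.4
cyan [182, 224, 12, 26, 263] c [0.4749 0.2247 0.048 ] len 0.063 0.027 yaw -3.3
orange [207, 127, 10, 27, 161] c [0.7206 0.1638 0.048 ] len 0.070 0.016 yaw 8.1
```

In the tool's units: 0.0423 m is 0.846, -0.0019 m is -0.038.

```bash
echo '[-0.038, 0.846, 0, 0, 0.05, -0.038, 0.846, 0, 0, 0.05, -0.038, 0.846, 0, 0, 0.05, -0.038, 0.846, 0, 0, 0.05, 0, 0, 0, 0, 0.05, 0, 0, 0, 0, 0.05, 0, 0, 0, 0, 0.05]' > m.json && python3 nudge.py m.json | grep -E "pos"
python3 -c "
from h import *
to((.58,.129,.2),(.58,.129,.0115)); carts(grab('wrist'))"
```

```text
position: [0.5793, 0.1282, 0.1927]
t 14.8 pos [0.5793 0.1282 0.1927] yYaw 73.0 w 0.050 F [0.5 0.3 1.2]
  d [-0.0004  0.001  -0.0073]
  d [-0.0003  0.0002  0.1885]
mag [400, 94, 40, 74, 1998] c [0.5585 0.2558 0.048 ] len 0.063 0.023 yaw -22.8
yel [273, 162, 26, 66, 1654] c [0.5791 0.1291 0.048 ] len 0.061 0.022 yaw -16.3
cyan [339, 0, 41, 81, 2306] c [0.4734 0.2235 0.048 ] len 0.060 0.023 yaw -2.0
orange [116, 380, 43, 40, 996] c [ 0.7509 -0.092   0.048 ] len 0.052 0.044 yaw -22.3
orange [409, 380, 10, 40, 371] c [0.8386 0.196  0.048 ] len 0.052 0.010 yaw -11.3
```

```bash
echo '[0, 0.016, 1, 0, 0.05, 0, 0, 1, 0, 0.05, 0, 0, 0.9, 0, 0.05, 0, 0, 0.44, 0, 0.05, 0, 0, 0.24, 0, 0.05, 0, 0, 0.04, 0, 0.05, 0, 0, 0, 0, 0.05]' > m.json && python3 nudge.py m.json | grep -E "pos|ft|grip"
echo '[0, 0, 0, 0, 0.015, 0, 0, 0, 0, 0.015, 0, 0, 0, 0, 0.015, 0, 0, 0, 0, 0.015]' > m.json && python3 nudge.py m.json 40| grep -E "pos|ft|grip"
echo '[0, 0, -0.4, 0, 0.015, 0, 0, -1, 0, 0.015, 0, 0, -1, -8, 0.015, 0, 0, -0.6, -8, 0.015, 0, 0, 0, -8.2, 0.015, 0, 0, 0, 0, 0.015, 0, 0, 0, 0, 0.015]' > m.json && python3 nudge.py m.json | grep -E "pos|ft|grip"
python3 -c "
from h import *
L=pw(-.0083,-.0726); to((*L,.16),(*L,.024))"
```

```text
position: [0.5806, 0.1294, 0.0135]
ft_force: [-0.1, -0.5, 0.1]
grip_width: 0.0495
gripper_force: 0.0
position: [0.5807, 0.1298, 0.0139]
ft_force: [-0.3, -0.4, 6.1]
grip_width: 0.0212
gripper_force: 40.3
position: [0.5795, 0.1298, 0.162]
ft_force: [-1.4, 0.0, -0.3]
grip_width: 0.021
gripper_force: 39.3
t 16.7 pos [0.5795 0.1298 0.162 ] yYaw 96.9 w 0.021 F [-1.4  0.  -0.3]
  d [ 0.0751 -0.2963  0.0021]
  d [-0.0002 -0.      0.136 ]
```

```bash
echo '[0.214, -0.846, 0, 0, 0.015, 0.214, -0.846, 0, 0, 0.015, 0.214, -0.846, 0, 0, 0.015, 0.214, -0.846, 0, 0, 0.015, 0.214, -0.846, 0, 0, 0.015, 0.214, -0.846, 0, 0, 0.015, 0.214, -0.846, 0, 0, 0.015, 0, 0, 0.6, 0, 0.015, 0, 0, 0.6, 0, 0.015, 0, 0, 0, 0, 0.015]' > m.json && python3 nudge.py m.json | grep -E "pos|ft|grip"
echo '[0, 0, 0, 0, 0.015, 0, 0, 0, 0, 0.015]' > m.json && python3 nudge.py m.json | grep -E "grip"
python3 -c "
from h import *
L=pw(-.0083,-.0726); to((*L,.105),(*L,.024)); d=grab('wrist'); bars(d,0,0,420,420)"
```

```text
position: [0.5402, -0.1725, 0.0984]
ft_force: [-0.6, 1.1, -0.2]
grip_width: 0.021
gripper_force: 39.4
grip_width: 0.0209
gripper_force: 39.4
t 17.9 pos [ 0.5432 -0.1734  0.1039] yYaw 97.1 w 0.021 F [-0.   0.1 -0.1]
  d [ 0.0025  0.0003 -0.0011]
  d [0.0001 0.0001 0.081 ]
cyan [ 177   21   41   44 1324] [-117.6 -126.3]
cyan [410 161  10   8  79] [-44.3  13.1]
cyan [400 259  20   7 137] [26.1 17.1]
cyan [247 365  74  13 616] [119.7 -74.4]
cyan [406 410  11  10  47] [163.9  30.5]
mag [337 161  43   9 350] [-44.3 -24.1]
mag [333 259  40   8 279] [ 26.3 -24.4]
yel [245  36   9  10  71] [-118.9  -94.8]
yel [265 161  42  10 378] [-44.2 -72.7]
yel [272 199  24   7  89] [-17.7 -74.1]
yel [ 250  217   68  137 7838] [ 44.7 -74.1]
yel [318 298  22  66 547] [ 78.8 -41.1]
yel [241 310   9  33  69] [  77.4 -102.5]
or [    0     0   171   358 43441] [ -52.7 -206.9]
or [273 198  22   5  80] [-20.4 -74.1]
or [ 91 287  16   8  50] [  47.8 -210.8]
or [125 357  26  31 344] [ 120.5 -190.1]
or [151 392  31  28 251] [ 155.  -169.3]
```

In the tool's units: 0.02 m is 0.4, 0.015 m is 0.3.

```bash
echo '[0.054, 0.006, 0.4, 0, 0.015, 0, 0, 0.4, 0, 0.015, 0, 0, 0.3, 0, 0.015, 0, 0, 0, 0, 0.015, 0, 0, 0, 0, 0.015]' > m.json && python3 nudge.py m.json | grep -E "pos|ft"
python3 -c "
from h import *
L=pw(-.0083,-.0726); to((*L,.049),(*L,.026))"
```

```text
position: [0.5403, -0.1735, 0.0487]
ft_force: [0.0, 0.2, -0.3]
t 18.4 pos [ 0.5403 -0.1735  0.0487] yYaw 97.1 w 0.021 F [ 0.   0.2 -0.3]
  d [-0.0003  0.0001 -0.0003]
  d [0.    0.    0.023]
```

In the tool's units: 0.007 m is 0.14, 0.005 m is 0.1.

```bash
echo '[0, 0, 0.14, 0, 0.015, 0, 0, 0.1, 0, 0.015, 0, 0, 0.08, 0, 0.015, 0, 0, 0, 0, 0.015]' > m.json && python3 nudge.py m.json | grep -E "pos|ft|grip"
echo '[0, 0, 0.08, 0, 0.015, 0, 0, 0.04, 0, 0.015, 0, 0, 0, 0, 0.015]' > m.json && python3 nudge.py m.json | grep -E "pos|ft|grip"
echo '[0, 0, 0.03, 0, 0.015, 0, 0, 0.01, 0, 0.015, 0, 0, 0, 0, 0.015]' > m.json && python3 nudge.py m.json | grep -E "pos|ft|grip"
```

```text
position: [0.5395, -0.1732, 0.031]
ft_force: [0.4, 0.5, -0.6]
grip_width: 0.0209
gripper_force: 39.4
position: [0.5397, -0.1734, 0.0259]
ft_force: [-1.3, 0.7, 4.6]
grip_width: 0.0211
gripper_force: 40.0
position: [0.5397, -0.1734, 0.0258]
ft_force: [-7.3, 2.7, 22.0]
grip_width: 0.0208
gripper_force: 42.4
```

```bash
echo '[0, 0, -0.03, 0, 0.035, 0, 0, 0, 0, 0.035, 0, 0, 0, 0, 0.035, 0, 0, -0.6, 0, 0.035, 0, 0, -1, 0, 0.035, 0, 0, -1, 8, 0.05, 0, 0, -0.8, 8, 0.05, 0, 0, 0, 8, 0.05, 0, 0, 0, 5, 0.05, 0, 0, 0, 0, 0.05]' > m.json && python3 nudge.py m.json | grep -E "pos|ft|grip"
python3 -c "
from h import *
to((.5597,.2556,.2),(.5597,.2556,.013)); carts(grab('top'))"
```

```text
position: [0.5397, -0.1733, 0.1948]
ft_force: [-0.1, 0.8, 0.8]
grip_width: 0.0502
gripper_force: 0.0
t 20.4 pos [ 0.5397 -0.1733  0.1948] yYaw 68.1 w 0.050 F [-0.1  0.8  0.8]
  d [ 0.1414  0.4055 -0.0051]
  d [-1.00e-04 -0.00e+00  1.87e-01]
mag [166, 190, 18, 26, 253] c [0.5605 0.2558 0.048 ] len 0.063 0.028 yaw -21.2
cyan [310, 175, 31, 8, 108] c [ 0.6208 -0.124   0.048 ] len 0.076 0.018 yaw -84.2
cyan [182, 224, 12, 26, 261] c [0.4749 0.2246 0.048 ] len 0.063 0.027 yaw -3.3
orange [207, 127, 10, 27, 160] c [0.7206 0.1638 0.048 ] len 0.070 0.016 yaw 8.1
orange [436, 164, 16, 26, 199] c [ 0.6205 -0.4218  0.048 ] len 0.061 0.034 yaw 7.0
orange [379, 215, 14, 25, 205] c [ 0.4939 -0.2736  0.048 ] len 0.060 0.033 yaw -1.8
orange [287, 273, 11, 25, 182] c [ 0.352  -0.0386  0.048 ] len 0.059 0.022 yaw 6.5
orange [230, 316, 32, 24, 415] c [0.2503 0.0812 0.048 ] len 0.076 0.053 yaw 69.9
```

```bash
echo '[0.282, 0.81, 0, 0, 0.05, 0.282, 0.81, 0, 0, 0.05, 0.282, 0.81, 0, 0, 0.05, 0.282, 0.81, 0, 0, 0.05, 0.282, 0.81, 0, 0, 0.05, 0.282, 0.81, 0, 0, 0.05, 0.282, 0.81, 0, 0, 0.05, 0.282, 0.81, 0, 0, 0.05, 0.282, 0.81, 0, 0, 0.05, 0.282, 0.81, 0, 0, 0.05]' > m.json && python3 nudge.py m.json | grep -E "pos"
echo '[0, 0, 0, 0, 0.05, 0, 0, 0, 0, 0.05]' > m.json && python3 nudge.py m.json | grep -E "grip_w"
python3 -c "
from h import *
to((.5597,.2556,.2),(.5597,.2556,.013)); carts(grab('wrist'))"
```

```text
position: [0.5594, 0.2568, 0.1945]
grip_width: 0.05
t 21.7 pos [0.5594 0.2556 0.1942] yYaw 68.3 w 0.050 F [-0.5  0.1  0.6]
  d [-0.0003  0.0001 -0.0058]
  d [-0.0002  0.0002  0.187 ]
mag [272, 161, 26, 66, 1686] c [0.5585 0.2558 0.048 ] len 0.061 0.022 yaw -22.2
yel [399, 280, 33, 41, 489] c [0.7121 0.3335 0.048 ] len 0.051 0.021 yaw 6.3
yel [411, 381, 39, 39, 632] c [0.8355 0.3117 0.048 ] len 0.069 0.025 yaw 14.7
cyan [188, 78, 51, 78, 2052] c [0.4726 0.2235 0.048 ] len 0.061 0.024 yaw -2.7
cyan [219, 87, 20, 52, 72] c [0.4746 0.2372 0.048 ] len 0.044 0.002 yaw -4.0
cyan [0, 324, 28, 42, 292] c [ 0.6068 -0.0619  0.048 ] len 0.059 0.013 yaw -64.9
orange [281, 0, 27, 56, 116] c [0.4347 0.3135 0.048 ] len 0.044 0.002 yaw 6.6
orange [247, 320, 42, 52, 732] c [0.7039 0.1786 0.048 ] len 0.067 0.015 yaw 7.9
orange [324, 321, 32, 58, 242] c [0.7384 0.252  0.048 ] len 0.067 0.024 yaw -0.3
orange [238, 359, 39, 19, 132] c [0.724 0.16  0.048] len 0.041 0.021 yaw 58.8
orange [409, 380, 4, 40, 81] c [0.8242 0.2991 0.048 ] len 0.052 0.003 yaw -16.2
orange [418, 382, 35, 38, 79] c [0.8338 0.3254 0.048 ] len 0.064 0.005 yaw 18.5
```

In the tool's units: 0.05 m is 1, 0.045 m is 0.9.

```bash
echo '[0, 0, 1, 0, 0.05, 0, 0, 1, 0, 0.05, 0, 0, 0.9, 0, 0.05, 0, 0, 0.44, 0, 0.05, 0, 0, 0.24, 0, 0.05, 0, 0, 0.06, 0, 0.05, 0, 0, 0, 0, 0.05, 0, 0, 0, 0, 0.05]' > m.json && python3 nudge.py m.json | grep -E "pos|ft|grip"
echo '[0, 0, 0, 0, 0.015, 0, 0, 0, 0, 0.015, 0, 0, 0, 0, 0.015, 0, 0, 0, 0, 0.015]' > m.json && python3 nudge.py m.json 40| grep -E "pos|ft|grip"
echo '[0, 0, -0.4, 0, 0.015, 0, 0, -1, 0, 0.015, 0, 0, -1, -8, 0.015, 0, 0, -0.6, -8, 0.015, 0, 0, 0, -8, 0.015, 0, 0, 0, -4.9, 0.015, 0, 0, 0, 0, 0.015, 0, 0, 0, 0, 0.015]' > m.json && python3 nudge.py m.json | grep -E "pos|ft|grip"
python3 -c "
from h import *
L=pw(-.0083,-.0245); to((*L,.16),(*L,.024))"
```

```text
position: [0.5605, 0.255, 0.0146]
ft_force: [-0.2, 0.7, 0.8]
grip_width: 0.0497
gripper_force: 0.0
position: [0.56, 0.2552, 0.014]
ft_force: [0.0, -0.6, 6.6]
grip_width: 0.0212
gripper_force: 41.3
position: [0.5595, 0.255, 0.1628]
ft_force: [-0.7, 0.2, -0.1]
grip_width: 0.021
gripper_force: 40.6
t 23.8 pos [0.5595 0.255  0.1628] yYaw 96.9 w 0.021 F [-0.7  0.2 -0.1]
  d [ 0.0704 -0.3749  0.0029]
  d [-1.00e-04  0.00e+00  1.36e-01]
```

In the tool's units: -0.0468 m is -0.936, 0.04 m is 0.8.

```bash
echo '[0.176, -0.936, 0, 0, 0.015, 0.176, -0.936, 0, 0, 0.015, 0.176, -0.936, 0, 0, 0.015, 0.176, -0.936, 0, 0, 0.015, 0.176, -0.936, 0, 0, 0.015, 0.176, -0.936, 0, 0, 0.015, 0.176, -0.936, 0, 0, 0.015, 0.176, -0.936, 0, 0, 0.015, 0, 0, 0.8, 0, 0.015, 0, 0, 0.4, 0, 0.015]' > m.json && python3 nudge.py m.json | grep -E "pos|ft|grip"
echo '[0, 0, 0, 0, 0.015, 0, 0, 0, 0, 0.015, 0, 0, 0, 0, 0.015]' > m.json && python3 nudge.py m.json | grep -E "grip"
python3 -c "
from h import *
L=pw(-.0083,-.0245); to((*L,.105),(*L,.024)); d=grab('wrist'); bars(d,130,130,420,290)"
```

```text
position: [0.5346, -0.1264, 0.1007]
ft_force: [0.1, 0.6, -0.4]
grip_width: 0.0209
gripper_force: 40.6
grip_width: 0.0211
gripper_force: 40.6
t 25.1 pos [ 0.5364 -0.1252  0.1044] yYaw 97.0 w 0.021 F [ 0.2 -0.6  0. ]
  d [ 0.0018 -0.0002 -0.0006]
  d [0.0002 0.0001 0.081 ]
cyan [336 162  42   9 336] [-44.2  23.5]
cyan [333 259  38   8 290] [26.4 24.1]
mag [264 162  42   9 340] [-44.3 -24.6]
mag [ 256  217   61   73 3992] [ 19.7 -24.8]
yel [192 162  42  10 412] [-43.8 -72.8]
yel [ 186  176   53   95 3556] [ -3.8 -78.4]
yel [227 182   7  73 162] [ -9.3 -62.8]
yel [275 202  22   3  44] [-18.1 -24.1]
or [275 198  21   5 101] [-20.6 -24.3]
```

In the tool's units: 0.02 m is 0.4, 0.015 m is 0.3.

```bash
echo '[0.04, -0.004, 0.4, 0, 0.015, 0, 0, 0.4, 0, 0.015, 0, 0, 0.3, 0, 0.015, 0, 0, 0, 0, 0.015, 0, 0, 0, 0, 0.015]' > m.json && python3 nudge.py m.json | grep -E "pos|ft"
echo '[0, 0, 0.14, 0, 0.015, 0, 0, 0.1, 0, 0.015, 0, 0, 0.08, 0, 0.015, 0, 0, 0, 0, 0.015]' > m.json && python3 nudge.py m.json | grep -E "pos|ft|grip"
echo '[0, 0, 0.08, 0, 0.015, 0, 0, 0.04, 0, 0.015, 0, 0, 0, 0, 0.015]' > m.json && python3 nudge.py m.json | grep -E "pos|ft|grip"
echo '[0, 0, 0.03, 0, 0.015, 0, 0, 0.01, 0, 0.015, 0, 0, 0, 0, 0.015]' > m.json && python3 nudge.py m.json | grep -E "pos|ft|grip"
```

```text
position: [0.5343, -0.1257, 0.0491]
ft_force: [-0.4, 0.7, 0.3]
position: [0.5335, -0.1255, 0.0316]
ft_force: [0.4, 0.3, 0.5]
grip_width: 0.021
gripper_force: 40.6
position: [0.5337, -0.1256, 0.0261]
ft_force: [0.1, 0.2, -0.8]
grip_width: 0.0209
gripper_force: 40.6
position: [0.5339, -0.1256, 0.0258]
ft_force: [-5.3, 2.3, 18.9]
grip_width: 0.0213
gripper_force: 42.9
```

```bash
echo '[0, 0, -0.03, 0, 0.033, 0, 0, 0, 0, 0.033, 0, 0, 0, 0, 0.033, 0, 0, -0.6, 0, 0.033, 0, 0, -1, 0, 0.033, 0, 0, -1, 8, 0.05, 0, 0, -0.8, 1.7, 0.05, 0, 0, 0, 0, 0.05, 0, 0, 0, 0, 0.05]' > m.json && python3 nudge.py m.json | grep -E "pos|ft|grip"
python3 -c "
from h import *
to((.474,.2241,.2),(.474,.2241,.013)); carts(grab('top'))"
```

```text
position: [0.5337, -0.1256, 0.1956]
ft_force: [-0.2, 0.7, -0.1]
grip_width: 0.0501
gripper_force: 0.0
t 27.5 pos [ 0.5337 -0.1256  0.1956] yYaw 87.4 w 0.050 F [-0.2  0.7 -0.1]
  d [ 0.0757  0.3466 -0.0046]
  d [1.00e-04 1.00e-04 1.87e-01]
mag [322, 209, 11, 18, 151] c [ 0.5191 -0.1272  0.048 ] len 0.043 0.025 yaw -1.1
cyan [182, 224, 12, 26, 262] c [0.4749 0.2247 0.048 ] len 0.063 0.027 yaw -3.3
orange [207, 127, 10, 27, 161] c [0.7206 0.1638 0.048 ] len 0.070 0.016 yaw 8.1
orange [230, 316, 31, 25, 472] c [0.2481 0.0801 0.048 ] len 0.074 0.058 yaw 89.5
```

```bash
echo '[0.19, 0.866, 0, 0, 0.05, 0.19, 0.866, 0, 0, 0.05, 0.19, 0.866, 0, 0, 0.05, 0.19, 0.866, 0, 0, 0.05, 0.19, 0.866, 0, 0, 0.05, 0.19, 0.866, 0, 0, 0.05, 0.19, 0.866, 0, 0, 0.05, 0.184, 0.866, 0, 0, 0.05, 0, 0, 0, 0, 0.05, 0, 0, 0, 0, 0.05]' > m.json && python3 nudge.py m.json | grep -E "pos"
echo '[0, 0, 0, 0, 0.05]' > m.json && python3 nudge.py m.json | grep -E "grip_w"
python3 -c "
from h import *
to((.474,.2241,.2),(.474,.2241,.013)); carts(grab('wrist'))" | grep -v -E "or|yel"
```

```text
position: [0.4734, 0.2244, 0.1939]
grip_width: 0.0501
t 28.6 pos [0.4741 0.2231 0.1945] yYaw 87.3 w 0.050 F [-0.3 -0.1  0.2]
  d [ 0.0001  0.001  -0.0055]
  d [-4.00e-04  1.00e-04  1.87e-01]
cyan [273, 161, 26, 66, 1659] c [0.4728 0.2238 0.048 ] len 0.061 0.022 yaw -2.0
```

```bash
echo '[0, 0.016, 1, 0, 0.05, 0, 0, 1, 0, 0.05, 0, 0, 0.9, 0, 0.05, 0, 0, 0.44, 0, 0.05, 0, 0, 0.24, 0, 0.05, 0, 0, 0.06, 0, 0.05, 0, 0, 0, 0, 0.05, 0, 0, 0, 0, 0.05]' > m.json && python3 nudge.py m.json | grep -E "pos|ft|grip"
echo '[0, 0, 0, 0, 0.015, 0, 0, 0, 0, 0.015, 0, 0, 0, 0, 0.015, 0, 0, 0, 0, 0.015]' > m.json && python3 nudge.py m.json 40| grep -E "pos|ft|grip"
echo '[0, 0, -0.4, 0, 0.015, 0, 0, -1, 0, 0.015, 0, 0, -1, -8, 0.015, 0, 0, -0.6, -1.5, 0.015, 0, 0, 0, 0, 0.015, 0, 0, 0, 0, 0.015]' > m.json && python3 nudge.py m.json | grep -E "pos|ft|grip"
python3 -c "
from h import *
L=pw(-.0085,.0238); to((*L,.16),(*L,.024))"
```

```text
position: [0.475, 0.2247, 0.0148]
ft_force: [0.3, 0.4, 1.0]
grip_width: 0.0498
gripper_force: 0.0
position: [0.4746, 0.2248, 0.0144]
ft_force: [-1.3, -0.5, 6.3]
grip_width: 0.021
gripper_force: 40.0
position: [0.4739, 0.2247, 0.1636]
ft_force: [-0.5, -0.1, -0.9]
grip_width: 0.0212
gripper_force: 39.4
t 30.5 pos [0.4739 0.2247 0.1636] yYaw 96.8 w 0.021 F [-0.5 -0.1 -0.9]
  d [-0.0181 -0.3068  0.0036]
  d [ 1.00e-04 -0.00e+00  1.36e-01]
```

In the tool's units: -0.0438 m is -0.876, 0.04 m is 0.8.

```bash
echo '[-0.052, -0.876, 0, 0, 0.015, -0.052, -0.876, 0, 0, 0.015, -0.052, -0.876, 0, 0, 0.015, -0.052, -0.876, 0, 0, 0.015, -0.052, -0.876, 0, 0, 0.015, -0.052, -0.876, 0, 0, 0.015, -0.052, -0.876, 0, 0, 0.015, 0, 0, 0.8, 0, 0.015, 0, 0, 0.4, 0, 0.015, 0, 0, 0, 0, 0.015]' > m.json && python3 nudge.py m.json | grep -E "pos|ft|grip"
echo '[0, 0, 0, 0, 0.015, 0, 0, 0, 0, 0.015, 0, 0, 0, 0, 0.015]' > m.json && python3 nudge.py m.json | grep -E "grip"
python3 -c "
from h import *
L=pw(-.0085,.0238); to((*L,.105),(*L,.024)); d=grab('wrist'); bars(d,130,130,420,290)"
```

```text
position: [0.5265, -0.0771, 0.0995]
ft_force: [-0.2, 0.2, 0.4]
grip_width: 0.0209
gripper_force: 39.5
grip_width: 0.021
gripper_force: 39.5
t 31.8 pos [ 0.5293 -0.0774  0.1045] yYaw 96.9 w 0.021 F [ 0.5 -0.1 -1.3]
  d [ 0.0009 -0.0002 -0.0005]
  d [0.0001 0.0001 0.081 ]
cyan [264 164  41   8 328] [-44.2  23.5]
cyan [ 256  217   61   73 4016] [18.4 23.4]
mag [191 164  43  10 366] [-44.2 -25. ]
mag [ 188  179   50   93 3382] [ -3.6 -29. ]
mag [228 186   7  66 138] [ -9.2 -13.8]
yel [130 164  32  11 317] [-43.8 -69.4]
yel [ 130  178   42   95 2647] [ -1.1 -74.9]
yel [273 202  21   2  41] [-20.   22.8]
or [274 198  17   4  35] [-22.5  21.4]
```

In the tool's units: 0.02 m is 0.4, 0.015 m is 0.3.

```bash
echo '[0.02, -0.004, 0.4, 0, 0.015, 0, 0, 0.4, 0, 0.015, 0, 0, 0.3, 0, 0.015, 0, 0, 0, 0, 0.015, 0, 0, 0, 0, 0.015]' > m.json && python3 nudge.py m.json | grep -E "pos|ft"
echo '[0, 0, 0.14, 0, 0.015, 0, 0, 0.1, 0, 0.015, 0, 0, 0.08, 0, 0.015, 0, 0, 0, 0, 0.015]' > m.json && python3 nudge.py m.json | grep -E "pos|ft|grip"
echo '[0, 0, 0.08, 0, 0.015, 0, 0, 0.04, 0, 0.015, 0, 0, 0, 0, 0.015]' > m.json && python3 nudge.py m.json | grep -E "pos|ft|grip"
echo '[0, 0, 0.02, 0, 0.015, 0, 0, 0.01, 0, 0.015, 0, 0, 0, 0, 0.015]' > m.json && python3 nudge.py m.json | grep -E "pos|ft|grip"
```

```text
position: [0.5282, -0.0779, 0.0493]
ft_force: [0.1, 0.1, 0.3]
position: [0.5276, -0.0778, 0.0321]
ft_force: [0.3, 0.8, -0.6]
grip_width: 0.021
gripper_force: 39.5
position: [0.5278, -0.0779, 0.0265]
ft_force: [0.5, 0.3, 0.6]
grip_width: 0.021
gripper_force: 39.5
position: [0.5279, -0.0779, 0.0264]
ft_force: [-5.7, 0.9, 14.4]
grip_width: 0.0206
gripper_force: 41.4
```

In the tool's units: -0.05 m is -1, 0.05 m is 1.

```bash
echo '[0, 0, -0.02, 0, 0.033, 0, 0, 0, 0, 0.033, 0, 0, 0, 0, 0.033, 0, 0, -0.6, 0, 0.033, 0, 0, -1, 0, 0.033, 0, 0, -1, 0, 0.0, 0, 0, -1, 0, 0.0, 1, 0, 0, 0, 0, 1, 0, 0, 0, 0, 1, 0, 0, 0, 0]' > m.json && python3 nudge.py m.json | grep -E "pos|ft|grip"
echo '[0.6, 0, 0, 0, 0.0, 0, 0, 0, 0, 0]' > m.json && python3 nudge.py m.json | grep pos
cat >> h.py <<'E'
def P3(x,y,z): return np.r_[pw(x/1e3,y/1e3),z/1e3]
def onbar(th,r,h,y=0,hx=44,hz=58): return P3(hx-r*np.cos(th)+h*np.sin(th),y,hz+r*np.sin(th)+h*np.cos(th))
E
python3 - <<'E'
from h import *
d=grab("top"); ds=grab("side"); np.savez("/tmp/t9.npz",**d); np.savez("/tmp/s9.npz",**ds)
a=cv2.resize(d["pixels"][140:250,250:395],None,fx=5,fy=5,interpolation=2)[:,:,::-1].copy()
cv2.imwrite("pics/t9.png",a)
for th in (1.6,1.7,1.8,1.9): print("clamp",th,[proj(d,[onbar(th,r,8.5,y)])[0].round(1).tolist() for r,y in ((85,13),(85,-13),(52,13))],[proj(ds,[onbar(th,r,8.5,y)])[0].round(1).tolist() for r,y in ((85,13),(85,-13))])
for th in (2.0,2.05,2.1,2.15,2.2): print("rear",th,[proj(d,[onbar(th,r,-2,y,70,76)])[0].round(1).tolist() for r,y in ((70,110),(70,-110),(92,0))],[proj(ds,[onbar(th,r,-2,y,70,76)])[0].round(1).tolist() for r,y in ((70,119),(92,0))])
E
```

```text
position: [0.3772, -0.0955, 0.2059]
ft_force: [0.0, -1.5, 0.7]
grip_width: 0.0001
gripper_force: 0.0
position: [0.3464, -0.099, 0.2061]
clamp 1.6 [[310.8, 183.4], [321.9, 181.9], [309.8, 185.8]] [[241.3, 181.5], [239.7, 177.0]]
clamp 1.7 [[310.2, 179.9], [321.3, 178.4], [309.5, 183.7]] [[237.7, 182.5], [236.3, 177.9]]
clamp 1.8 [[309.6, 176.6], [320.7, 175.1], [309.1, 181.8]] [[234.3, 183.7], [232.9, 179.2]]
clamp 1.9 [[309.1, 173.5], [320.1, 172.0], [308.8, 180.0]] [[231.1, 185.3], [229.7, 180.7]]
rear 2.0 [[266.9, 171.2], [360.4, 158.6], [313.8, 159.4]] [[228.8, 205.4], [218.2, 174.6]]
rear 2.05 [[266.7, 170.0], [360.1, 157.4], [313.5, 157.8]] [[227.4, 206.2], [216.5, 175.5]]
rear 2.1 [[266.5, 168.8], [359.8, 156.2], [313.2, 156.2]] [[225.9, 207.0], [214.8, 176.6]]
rear 2.15 [[266.4, 167.7], [359.5, 155.1], [312.8, 154.7]] [[224.6, 207.9], [213.2, 177.6]]
rear 2.2 [[266.2, 166.6], [359.1, 154.1], [312.5, 153.3]] [[223.3, 208.8], [211.6, 178.8]]
```

View pics/t9.png

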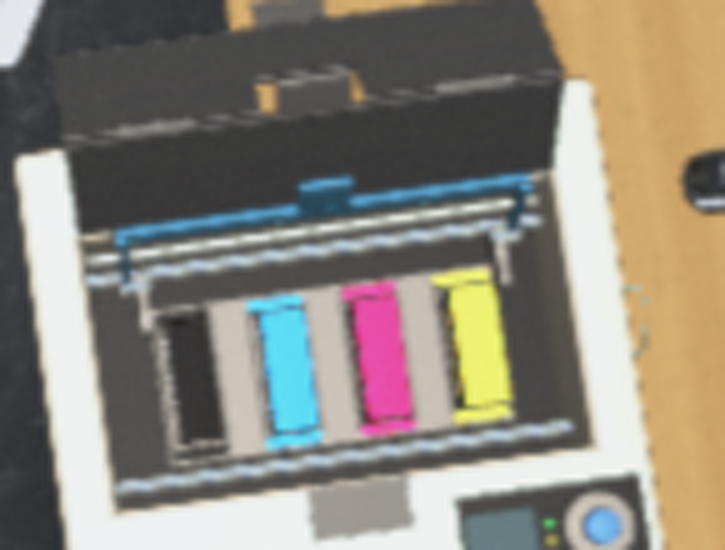

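```bash
python3 -c "
from h import *
L=pw(.084,0); print(L); to((*L,.206),(*L,.112))"
```

```text
[ 0.62313763 -0.08977201]
t 34.6 pos [ 0.3493 -0.0996  0.2063] yYaw 96.8 w 0.000 F [ 0.2 -0.3  0.2]
  d [-0.2731 -0.0226  0.0006]
  d [0.0001 0.0001 0.094 ]
```

In the tool's units: -0.045 m is -0.9, -0.0038 m is -0.076.

```bash
echo '[-0.9, -0.076, 0, 0, 0, -0.9, -0.076, 0, 0, 0, -0.9, -0.076, 0, 0, 0, -0.9, -0.076, 0, 0, 0, -0.9, -0.076, 0, 0, 0, -0.9, -0.072, 0, 0, 0, -0.06, 0, 0, 0, 0, 0, 0, 0, 0, 0, 0, 0, 0, 0, 0, 0, 0, 0, 0, 0]' > m.json && python3 nudge.py m.json 40 | grep -E "pos"
python3 -c "
from h import *
L=pw(.084,0); to((*L,.206),(*L,.112))"
```

```text
position: [0.6223, -0.0892, 0.2064]
t 35.6 pos [ 0.6223 -0.0892  0.2064] yYaw 96.8 w 0.000 F [-0.7  0.   0.3]
  d [-0.0008 -0.0007  0.0004]
  d [0.    0.    0.094]
```

```bash
echo '[-0.016, -0.014, 0.6, 0, 0, 0, 0, 0.6, 0, 0, 0, 0, 0.3, 0, 0, 0, 0, 0.2, 0, 0, 0, 0, 0.1, 0, 0, 0, 0, 0, 0, 0]' > m.json && python3 nudge.py m.json | grep -E "pos|ft"
python3 -c "
from h import *
to(); d=grab('side'); crop(d,180,140,320,245,5,'pics/s10.png')"
```

```text
position: [0.6236, -0.0899, 0.1163]
ft_force: [-0.1, -0.5, 1.0]
t 36.2 pos [ 0.6236 -0.0899  0.1163] yYaw 96.8 w -0.000 F [-0.1 -0.5  1. ]
```

View pics/s10.png

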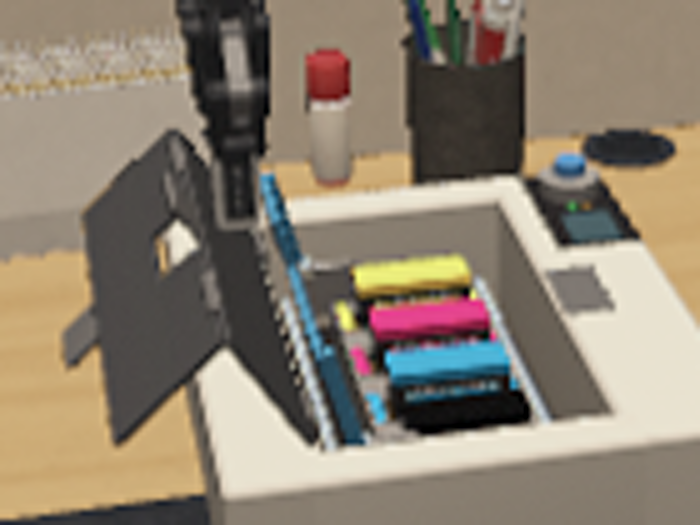

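In the tool's units: 0.007 m is 0.14, 0.003 m is 0.06.

```bash
echo '[0.06, 0, 0.06, 0, 0, 0.14, 0, 0, 0, 0, 0.14, 0, 0, 0, 0, 0.14, 0, 0, 0, 0, 0.14, 0, 0, 0, 0, 0.14, 0, 0, 0, 0, 0.14, 0, 0, 0, 0, 0.14, 0, 0, 0, 0]' > m.json && python3 nudge.py m.json | grep -E "pos|ft"
echo '[0.12, 0, 0.04, 0, 0, 0.12, 0, 0.06, 0, 0, 0.12, 0, 0.06, 0, 0, 0.1, 0, 0.06, 0, 0, 0, 0, 0, 0, 0]' > m.json && python3 nudge.py m.json | grep -E "pos|ft"
python3 -c "
from h import *
to((*pw(-.010,0),.088),(*pw(-.024,0),.07),(*pw(-.024,0),.047))"
```

```text
position: [0.5714, -0.0961, 0.113]
ft_force: [1.1, 0.7, -0.1]
position: [0.5484, -0.0987, 0.1015]
ft_force: [0.0, -0.1, 0.7]
t 37.6 pos [ 0.5484 -0.0987  0.1015] yYaw 96.8 w 0.000 F [ 0.  -0.1  0.7]
  d [ 0.0187 -0.0007  0.0135]
  d [ 0.014  -0.0001  0.018 ]
  d [-0.    -0.     0.023]
```

```bash
cat >> h.py <<'E'
def blue(d,x0,y0,x1,y1,n=3):
    hsv=cv2.cvtColor(d["pixels"],cv2.COLOR_RGB2HSV); m=cv2.inRange(hsv,(95,110,40),(112,255,210)); k=np.zeros_like(m); k[y0:y1,x0:x1]=m[y0:y1,x0:x1]
    K,l,st,c=cv2.connectedComponentsWithStats(k)
    for i in sorted(range(1,K),key=lambda i:-st[i,4])[:n]:
        p=np.argwhere(l==i)[:,::-1]; print("blue",st[i].tolist(),"top",p[p[:,1].argmin()],"left",p[p[:,0].argmin()],"right",p[p[:,0].argmax()],"c",c[i].round(1))
E
python3 - <<'E'
from h import *
s9=dict(np.load("/tmp/s9.npz")); print("before"); blue(s9,215,160,300,240)
d=grab("side"); blue(d,215,160,300,240)
w=grab("wrist"); print("wrist"); blue(w,0,0,560,420,5)
for th in (1.8,1.2,1.0,.9,.8,.7): print(th,proj(d,[onbar(th,85,8.5,13),onbar(th,85,8.5,-13)]).round(1).tolist(),proj(w,[onbar(th,85,8.5,13),onbar(th,85,8.5,-13),onbar(th,52,5,80)]).round(1).tolist())
E
```

```text
before
blue [232, 175, 21, 54, 156] top [232 175] left [232 175] right [252 228] c [241.9 203.1]
blue [257, 211, 25, 7, 82] top [281 211] left [257 212] right [281 211] c [269.3 214. ]
blue [262, 217, 17, 4, 20] top [271 217] left [262 220] right [278 218] c [269.8 218.6]
blue [240, 176, 42, 53, 367] top [252 176] left [240 190] right [281 211] c [261.5 204.2]
blue [291, 172, 6, 3, 15] top [292 172] left [291 173] right [296 172] c [293.7 172.9]
blue [276, 208, 2, 1, 2] top [276 208] left [276 208] right [277 208] c [276.5 208. ]
wrist
blue [83, 152, 403, 142, 6625] top [305 152] left [ 83 264] right [485 260] c [291.  261.2]
blue [8, 0, 39, 29, 489] top [32  0] left [ 8 20] right [46  7] c [34.4 15.2]
blue [321, 146, 20, 1, 20] top [321 146] left [321 146] right [340 146] c [330.5 146. ]
blue [335, 230, 3, 18, 20] top [337 230] left [335 247] right [337 230] c [336.8 239.4]
blue [301, 138, 12, 1, 12] top [301 138] left [301 138] right [312 138] c [306.5 138. ]
1.8 [[234.3, 183.7], [232.9, 179.2]] [[314.3, 421.4], [256.5, 421.6], [436.4, 353.6]]
1.2 [[255.5, 180.9], [253.6, 176.5]] [[316.7, 324.9], [253.0, 325.2], [444.0, 302.3]]
1.0 [[262.1, 182.6], [260.1, 178.1]] [[316.1, 282.4], [253.2, 282.8], [442.8, 281.2]]
0.9 [[265.2, 183.9], [263.2, 179.4]] [[315.5, 261.7], [253.5, 262.0], [441.6, 270.7]]
0.8 [[268.1, 185.4], [266.0, 180.9]] [[314.8, 241.9], [254.0, 242.2], [439.9, 260.6]]
0.7 [[270.8, 187.2], [268.6, 182.7]] [[313.9, 223.6], [254.7, 223.9], [437.8, 250.9]]
```

```bash
python3 - <<'E'
from h import *
d=grab("side"); w=grab("wrist")
hsv=cv2.cvtColor(d["pixels"],cv2.COLOR_RGB2HSV); m=cv2.inRange(hsv,(95,110,40),(112,255,210))
for r in range(174,232,3): print(r,np.where(m[r,225:290])[0]+225)
hsv=cv2.cvtColor(w["pixels"],cv2.COLOR_RGB2HSV); m=cv2.inRange(hsv,(95,110,40),(112,255,210))
for c in (90,120,150,200,230,350,400,450,480): print(c,(lambda a:(a.min(),a.max(),len(a)) if len(a) else 0)(np.where(m[180:,c])[0]+180))
for th in (1.3,1.2,1.1,1,.9,.8,.7): print(th,proj(d,[onbar(th,52,6,105),onbar(th,52,6,-105)]).round(0).tolist(),proj(w,[onbar(th,52,6,105),onbar(th,52,6,-105)]).round(0).tolist())
E
```

```text
174 []
177 [251 252 253]
180 [249 250 251 252 253]
183 [247 252 253 264 265]
186 [243 244 245 253 254 265 266 267]
189 [241 242 254 255 256 257 258 259 260 261 262 263 264]
192 [256 257 258 259 260 261]
195 [258 259 260]
198 [258 259 260 261 262]
201 [260 261 262 263]
204 [261 262 263 264]
207 [262 263 264 265 266]
210 [257 260 261 262 263 264 265 266 267 268]
213 [257 263 264 265 266 267 268 269 270 271 272 273 274 275 276 277 278 279
 280 281]
216 [258 259 260 261 262 263 264 265 267 282]
219 [253 259 260 261 262 263 264 265 266 267 268 269 270 271]
222 [255 256 257 258 259 260]
225 [253 254 255 256]
228 [251 252]
231 []
90 (np.int64(253), np.int64(270), 18)
120 (np.int64(259), np.int64(285), 21)
150 (np.int64(258), np.int64(272), 15)
200 (np.int64(258), np.int64(270), 13)
230 (np.int64(258), np.int64(270), 13)
350 (np.int64(256), np.int64(269), 14)
400 (np.int64(256), np.int64(269), 14)
450 (np.int64(256), np.int64(282), 26)
480 (np.int64(249), np.int64(267), 19)
1.3 [[257.0, 211.0], [243.0, 173.0]] [[494.0, 314.0], [76.0, 315.0]]
1.2 [[259.0, 212.0], [245.0, 174.0]] [[495.0, 303.0], [76.0, 305.0]]
1.1 [[261.0, 212.0], [246.0, 174.0]] [[495.0, 293.0], [76.0, 295.0]]
1 [[263.0, 212.0], [248.0, 174.0]] [[494.0, 282.0], [77.0, 284.0]]
0.9 [[265.0, 213.0], [250.0, 175.0]] [[492.0, 272.0], [78.0, 274.0]]
0.8 [[267.0, 214.0], [252.0, 176.0]] [[490.0, 261.0], [80.0, 263.0]]
0.7 [[269.0, 215.0], [253.0, 177.0]] [[487.0, 252.0], [83.0, 254.0]]
```

```bash
echo '[0.12, 0, 0.08, 0, 0, 0.12, 0, 0.09, 0, 0, 0.12, 0, 0.1, 0, 0, 0.1, 0, 0.12, 0, 0, 0.1, 0, 0.12, 0, 0, 0.08, 0, 0.12, 0, 0, 0, 0, 0, 0, 0]' > m.json && python3 nudge.py m.json | grep -E "pos|ft"
echo '[0, 0, 0.12, 0, 0, 0, 0, 0.12, 0, 0, 0, 0, 0.08, 0, 0, 0, 0, 0, 0, 0]' > m.json && python3 nudge.py m.json | grep -E "pos|ft"
echo '[0, 0, 0.06, 0, 0, 0, 0, 0.06, 0, 0, 0, 0, 0, 0, 0]' > m.json && python3 nudge.py m.json | grep -E "pos|ft"
python3 -c "
from h import *
to()
w=grab('wrist')
hsv=cv2.cvtColor(w['pixels'],cv2.COLOR_RGB2HSV); m=cv2.inRange(hsv,(95,110,40),(112,255,210))
for c in (60,90,120,150,400,450,480): print(c,np.where(m[120:,c])[0][[0,-1]]+120 if m[120:,c].any() else 0)
for th in (.5,.3,.2,.1,.05,0): print(th,proj(w,[onbar(th,52,6,105),onbar(th,52,6,-105)]).round(0).tolist())"
```

```text
position: [0.5165, -0.1024, 0.0696]
ft_force: [-0.2, 0.0, 0.2]
position: [0.5173, -0.1024, 0.0538]
ft_force: [0.6, 0.4, -0.3]
position: [0.5177, -0.1026, 0.0495]
ft_force: [-3.2, 1.5, 11.0]
t 39.2 pos [ 0.5177 -0.1026  0.0495] yYaw 96.9 w 0.000 F [-3.2  1.5 11. ]
60 0
90 [289 358]
120 [290 311]
150 [288 310]
400 [285 310]
450 [284 310]
480 [285 360]
0.5 [[541.0, 351.0], [30.0, 352.0]]
0.3 [[528.0, 326.0], [43.0, 328.0]]
0.2 [[521.0, 316.0], [50.0, 318.0]]
0.1 [[514.0, 307.0], [57.0, 309.0]]
0.05 [[510.0, 303.0], [60.0, 305.0]]
0 [[507.0, 299.0], [63.0, 301.0]]
```

In the tool's units: 0.002 m is 0.04.

```bash
echo '[0, 0, 0.04, 0, 0, 0, 0, 0, 0, 0]' > m.json && python3 nudge.py m.json | grep -E "pos|ft"
echo '[0, 0, -0.6, 0, 0, 0, 0, -1, 0, 0, 0, 0, -1, 0, 0, 1, 0, -0.4, 0, 0, 1, 0, 0, 0, 0, 1, 0, 0, 0, 0, 0, 0, 0, 0, 0, 0, 0, 0, 0, 0]' > m.json && python3 nudge.py m.json | grep -E "pos|ft"
python3 -c "
from h import *
to()
w=grab('top'); np.savez('/tmp/t11.npz',**w); s=grab('side')
blue(w,265,185,365,235); blue(s,235,170,300,235,4)
for th in (.2,.1,.05,0): print(th,proj(w,[onbar(th,52,6,0),onbar(th,52,6,105),onbar(th,52,6,-105),onbar(th,85,8.5,13)]).round(1).tolist(),proj(s,[onbar(th,52,6,105),onbar(th,52,6,-105),onbar(th,85,8.5,0)]).round(1).tolist())"
```

```text
position: [0.5177, -0.1027, 0.0492]
ft_force: [-8.9, 2.1, 27.7]
position: [0.372, -0.1203, 0.1956]
ft_force: [0.3, -0.0, 0.0]
t 40.2 pos [ 0.372  -0.1203  0.1956] yYaw 96.8 w -0.000 F [ 0.3 -0.   0. ]
blue [351, 187, 6, 20, 48] top [353 187] left [351 205] right [356 202] c [354.  197.3]
blue [275, 197, 4, 21, 33] top [275 197] left [275 197] right [278 212] c [276.2 206.5]
blue [317, 217, 6, 2, 7] top [317 217] left [317 217] right [322 218] c [319.7 217.6]
blue [242, 188, 40, 40, 375] top [258 188] left [242 190] right [281 211] c [267.5 209.2]
blue [291, 171, 6, 4, 18] top [292 171] left [291 173] right [296 172] c [293.6 172.6]
blue [260, 210, 5, 1, 5] top [260 210] left [260 210] right [264 210] c [262. 210.]
blue [282, 216, 1, 2, 2] top [282 216] left [282 216] right [282 216] c [282.  216.5]
0.2 [[317.4, 210.9], [275.2, 216.6], [359.6, 205.2], [314.3, 224.2]] [[275.2, 222.9], [258.6, 183.8], [278.7, 197.1]]
0.1 [[317.3, 211.6], [275.3, 217.3], [359.3, 205.9], [314.2, 225.2]] [[275.9, 224.7], [259.2, 185.5], [279.6, 199.9]]
0.05 [[317.3, 211.9], [275.3, 217.5], [359.2, 206.2], [314.1, 225.6]] [[276.1, 225.6], [259.4, 186.3], [279.9, 201.3]]
0 [[317.2, 212.1], [275.3, 217.8], [359.0, 206.4], [314.0, 225.9]] [[276.3, 226.6], [259.6, 187.1], [280.1, 202.8]]
```

The manual's scale: shifts go in units of 50 mm. Converting my numbers, -0.045 m is -0.9, -0.03 m is -0.6.

```bash
echo '[-0.9, 0, -0.1, 0, 0, -0.9, 0, -0.1, 0, 0, -0.9, 0, -0.1, 0, 0, -0.9, 0, 0, 0, 0, -0.9, 0, 0, 0, 0, -0.9, 0, 0, 0, 0, -0.6, 0, 0, 0, 0, 0, 0, 0, 0, 0, 0, 0, 0, 0, 0]' > m.json && python3 nudge.py m.json | grep -E "pos"
python3 -c "
from h import *
L=pw(.139,0); to((*L,.2),(*L,.1205))"
```

```text
position: [0.6706, -0.0835, 0.2086]
t 41.2 pos [ 0.6706 -0.0835  0.2086] yYaw 96.9 w -0.000 F [-1.2 -1.   0.3]
  d [-0.0072 -0.0002  0.0086]
  d [-0.0001 -0.      0.0795]
```

In the tool's units: 0.03 m is 0.6, 0.02 m is 0.4.

```bash
echo '[-0.15, 0, 0, 0, 0, 0, 0, 0, 0, 0, 0, 0, 0.6, 0, 0, 0, 0, 0.6, 0, 0, 0, 0, 0.4, 0, 0, 0, 0, 0.16, 0, 0, 0, 0, 0, 0, 0]' > m.json && python3 nudge.py m.json | grep -E "pos|ft"
python3 -c "
from h import *
L=pw(.139,0); to((*L,.1205))"
```

```text
position: [0.677, -0.0835, 0.1218]
ft_force: [0.3, -0.3, 0.5]
t 42.0 pos [ 0.677  -0.0835  0.1218] yYaw 96.8 w 0.000 F [ 0.3 -0.3  0.5]
  d [-0.0008  0.0005  0.0013]
```

In the tool's units: 0.01 m is 0.2, 0.009 m is 0.18.

```bash
echo '[0.18, 0, 0.02, 0, 0, 0.18, 0, -0.1, 0, 0, 0.18, 0, -0.1, 0, 0, 0.18, 0, -0.1, 0, 0, 0.18, 0, -0.04, 0, 0, 0.2, 0, -0.02, 0, 0, 0.16, 0, 0, 0, 0, 0.16, 0, 0.02, 0, 0, 0.14, 0, 0.02, 0, 0, 0, 0, 0, 0, 0]' > m.json && python3 nudge.py m.json | grep -E "pos|ft"
cat >> h.py <<'E'
def pose():
    o=env.observe(); c,s=np.cos(PA),np.sin(PA); p=o["position"]; print("printer frame TCP mm",((p[:2]-PO)@np.array([[c,-s],[s,c]])*1e3).round(1),(p[2]*1e3).round(1),o["ft_force"].round(1))
E
python3 - <<'E'
from h import *
pose(); d=grab("side")
# dark cover silhouette: print dark extents over rows left of the bay, and expected free-edge corners
for th in (2.1,1.7,1.5,1.3,1.1): print(th,proj(d,[onbar(th,70,0,119,70,76),onbar(th,70,0,-119,70,76)]).round(0).tolist(), [proj(d,[onbar(th,70,0,y,70,76)+ (onbar(th+1.8,70,0,0,0,0)-onbar(0,0,0,0,0,0))]).round(0).tolist() for y in (119,)])
g=cv2.cvtColor(d["pixels"],cv2.COLOR_RGB2GRAY)
for r in range(160,235,5): 
    a=np.where(g[r,190:300]<75)[0]+190; print(r,(a.min(),a.max(),len(a)) if len(a) else 0)
E
```

```text
position: [0.5989, -0.0927, 0.1368]
ft_force: [0.6, 0.1, -0.2]
printer frame TCP mm [59.6  0.1] 136.8 [ 0.6  0.1 -0.2]
2.1 [[225.0, 208.0], [215.0, 165.0]] [[[203.0, 230.0]]]
1.7 [[237.0, 202.0], [225.0, 160.0]] [[[207.0, 216.0]]]
1.5 [[244.0, 201.0], [230.0, 160.0]] [[[212.0, 210.0]]]
1.3 [[250.0, 202.0], [235.0, 160.0]] [[[217.0, 204.0]]]
1.1 [[256.0, 203.0], [240.0, 161.0]] [[[224.0, 200.0]]]
160 (np.int64(210), np.int64(284), 58)
165 (np.int64(234), np.int64(284), 29)
170 (np.int64(235), np.int64(299), 31)
175 (np.int64(230), np.int64(274), 19)
180 (np.int64(231), np.int64(299), 21)
185 (np.int64(244), np.int64(292), 4)
190 (np.int64(250), np.int64(257), 8)
195 (np.int64(249), np.int64(250), 2)
200 (np.int64(250), np.int64(254), 5)
205 (np.int64(236), np.int64(264), 18)
210 (np.int64(238), np.int64(256), 14)
215 (np.int64(239), np.int64(281), 28)
220 (np.int64(240), np.int64(285), 36)
225 (np.int64(242), np.int64(263), 13)
230 0
```

In the tool's units: 0.008 m is 0.16, 0.007 m is 0.14.

```bash
echo '[0.16, 0, 0.06, 0, 0, 0.16, 0, 0.06, 0, 0, 0.14, 0, 0.06, 0, 0, 0.14, 0, 0.1, 0, 0, 0.14, 0, 0.1, 0, 0, 0.12, 0, 0.13, 0, 0, 0.12, 0, 0.13, 0, 0, 0, 0, 0, 0, 0]' > m.json && python3 nudge.py m.json | grep -E "ft"
echo '[0.1, 0, 0.14, 0, 0, 0.1, 0, 0.15, 0, 0, 0.1, 0, 0.15, 0, 0, 0.08, 0, 0.16, 0, 0, 0, 0, 0, 0, 0]' > m.json && python3 nudge.py m.json | grep -E "ft"
python3 - <<'E'
from h import *
pose(); d=grab("side")
for th in (1.2,.8,.6,.4,.3,.2,.1,0): print(th,proj(d,[onbar(th,70,3,119,70,76),onbar(th,70,3,-119,70,76)]).round(0).tolist())
g=cv2.cvtColor(d["pixels"],cv2.COLOR_RGB2GRAY)
for r in range(155,235,4): 
    a=np.where(g[r,190:310]<75)[0]+190; print(r,(a.min(),a.max(),len(a)) if len(a) else 0)
E
```

```text
ft_force: [0.5, -0.0, -0.9]
ft_force: [-0.2, 0.6, 0.3]
printer frame TCP mm [-8.5  0.8] 73.8 [-0.2  0.6  0.3]
1.2 [[252.0, 202.0], [237.0, 160.0]]
0.8 [[263.0, 206.0], [246.0, 164.0]]
0.6 [[268.0, 210.0], [250.0, 168.0]]
0.4 [[271.0, 214.0], [253.0, 171.0]]
0.3 [[272.0, 217.0], [254.0, 174.0]]
0.2 [[273.0, 219.0], [255.0, 176.0]]
0.1 [[274.0, 222.0], [255.0, 178.0]]
0 [[274.0, 224.0], [256.0, 180.0]]
155 (np.int64(242), np.int64(284), 31)
159 (np.int64(241), np.int64(284), 29)
163 (np.int64(257), np.int64(284), 24)
167 (np.int64(226), np.int64(309), 37)
171 (np.int64(226), np.int64(309), 37)
175 (np.int64(224), np.int64(274), 24)
179 (np.int64(225), np.int64(301), 28)
183 (np.int64(234), np.int64(304), 22)
187 (np.int64(257), np.int64(307), 18)
191 (np.int64(232), np.int64(269), 8)
195 (np.int64(261), np.int64(269), 7)
199 (np.int64(262), np.int64(273), 4)
203 (np.int64(264), np.int64(266), 3)
207 (np.int64(265), np.int64(277), 6)
211 (np.int64(267), np.int64(269), 3)
215 (np.int64(269), np.int64(281), 10)
219 (np.int64(271), np.int64(284), 11)
223 (np.int64(267), np.int64(285), 14)
227 (np.int64(250), np.int64(257), 7)
231 0
```

```bash
echo '[0.12, 0, 0.08, 0, 0, 0.08, 0, 0.08, 0, 0, 0, 0, 0.06, 0, 0, 0, 0, 0, 0, 0]' > m.json && python3 nudge.py m.json | grep -E "pos|ft"
echo '[0, 0, 0.04, 0, 0, 0, 0, 0, 0, 0]' > m.json && python3 nudge.py m.json | grep -E "pos|ft"
echo '[0, 0, 0.04, 0, 0, 0, 0, 0, 0, 0]' > m.json && python3 nudge.py m.json | grep -E "pos|ft"
```

```text
position: [0.5222, -0.1019, 0.0637]
ft_force: [0.7, 0.5, -0.3]
position: [0.5227, -0.102, 0.0626]
ft_force: [-1.9, 0.3, 3.9]
position: [0.5228, -0.1021, 0.0622]
ft_force: [-7.2, 2.1, 21.3]
```

```bash
echo '[0.06, 0, -0.4, 0, 0, 0.1, 0, -0.8, 0, 0, 0.1, 0, -0.8, 0, 0, 0, 0, -0.9, 0, 0, 0, 0, 0, 0, 0, -0.6, 0, 0, 0, 0, -0.6, 0, 0, 0, 0, -0.6, 0, 0, 0, 0, 0, 0, 0, 0, 0, 0, 0, 0, 0, 0]' > m.json && python3 nudge.py m.json | grep -E "ft"
python3 -c "
from h import *
pose(); L=pw(.052,0); to((*L,.2),(*L,.1325))
d=grab('side'); hsv=cv2.cvtColor(d['pixels'],cv2.COLOR_RGB2HSV)
for p in (1.6,1.7,1.8,1.9,1.95): print(p,proj(d,[onbar(p,70,0,119,0,76),onbar(p,70,0,-119,0,76)]).round(0).tolist())
g=cv2.cvtColor(d['pixels'],cv2.COLOR_RGB2GRAY)
for r in range(190,226,4): 
    a=np.where(g[r,190:310]<75)[0]+190; print(r,(a.min(),a.max(),len(a)) if len(a) else 0)"
```

```text
ft_force: [0.2, 0.5, 0.5]
printer frame TCP mm [59.5  0.3] 204.0 [0.2 0.5 0.5]
t 46.1 pos [ 0.5988 -0.0926  0.204 ] yYaw 96.9 w 0.000 F [0.2 0.5 0.5]
  d [ 0.0075 -0.0003  0.004 ]
  d [-0.0001 -0.      0.0675]
1.6 [[273.0, 198.0], [254.0, 157.0]]
1.7 [[269.0, 199.0], [251.0, 158.0]]
1.8 [[266.0, 200.0], [249.0, 158.0]]
1.9 [[263.0, 201.0], [246.0, 159.0]]
1.95 [[262.0, 201.0], [245.0, 160.0]]
190 (np.int64(258), np.int64(262), 5)
194 (np.int64(259), np.int64(265), 7)
198 (np.int64(263), np.int64(273), 5)
202 (np.int64(264), np.int64(269), 6)
206 (np.int64(264), np.int64(269), 6)
210 (np.int64(266), np.int64(270), 5)
214 (np.int64(268), np.int64(281), 11)
218 (np.int64(269), np.int64(284), 13)
222 (np.int64(271), np.int64(285), 11)
```

In the tool's units: 0.03 m is 0.6, 0.009 m is 0.18.

```bash
echo '[0.08, 0, 0.6, 0, 0, 0, 0, 0.6, 0, 0, 0, 0, 0.18, 0, 0, 0, 0, 0, 0, 0, 0.18, 0, -0.02, 0, 0, 0.18, 0, -0.02, 0, 0, 0.18, 0, -0.04, 0, 0, 0.18, 0, -0.02, 0, 0, 0.18, 0, -0.02, 0, 0, 0, 0, 0, 0, 0]' > m.json && python3 nudge.py m.json | grep -E "ft"
python3 -c "
from h import *
pose()"
echo '[0.16, 0, 0.02, 0, 0, 0.16, 0, 0.02, 0, 0, 0.16, 0, 0.06, 0, 0, 0.16, 0, 0.06, 0, 0, 0.16, 0, 0.06, 0, 0, 0.14, 0, 0.1, 0, 0, 0.14, 0, 0.1, 0, 0, 0, 0, 0, 0, 0]' > m.json && python3 nudge.py m.json | grep -E "ft"
python3 -c "
from h import *
pose(); d=grab('side')
for p in (1.8,1.4,1,.9,.8,.7,.6): print(p,proj(d,[onbar(p,70,0,119,0,76),onbar(p,70,0,-119,0,76)]).round(0).tolist())
g=cv2.cvtColor(d['pixels'],cv2.COLOR_RGB2GRAY)
for r in range(190,226,4): 
    a=np.where(g[r,190:330]<75)[0]+190; print(r,(a.min(),a.max(),len(a)) if len(a) else 0)"
```

```text
ft_force: [-0.1, -0.2, 0.1]
printer frame TCP mm [9.6 0.3] 142.6 [-0.1 -0.2  0.1]
ft_force: [0.4, 0.7, -0.4]
printer frame TCP mm [-44.5   1. ] 120.3 [ 0.4  0.7 -0.4]
1.8 [[266.0, 200.0], [249.0, 158.0]]
1.4 [[279.0, 198.0], [259.0, 157.0]]
1 [[290.0, 201.0], [269.0, 160.0]]
0.9 [[293.0, 202.0], [271.0, 161.0]]
0.8 [[295.0, 203.0], [273.0, 162.0]]
0.7 [[297.0, 205.0], [275.0, 164.0]]
0.6 [[299.0, 207.0], [276.0, 166.0]]
190 (np.int64(260), np.int64(286), 27)
194 (np.int64(260), np.int64(288), 22)
198 (np.int64(266), np.int64(290), 21)
202 (np.int64(268), np.int64(292), 25)
206 (np.int64(265), np.int64(292), 28)
210 (np.int64(269), np.int64(289), 21)
214 (np.int64(271), np.int64(285), 15)
218 (np.int64(272), np.int64(284), 13)
222 (np.int64(272), np.int64(285), 14)
```

In the tool's units: 0.008 m is 0.16, 0.007 m is 0.14.

```bash
echo '[0.14, 0, 0.14, 0, 0, 0.14, 0, 0.14, 0, 0, 0.1, 0, 0.14, 0, 0, 0.1, 0, 0.16, 0, 0, 0.1, 0, 0.16, 0, 0, 0.08, 0, 0.16, 0, 0, 0.06, 0, 0.12, 0, 0, 0.04, 0, 0.08, 0, 0, 0, 0, 0, 0, 0]' > m.json && python3 nudge.py m.json | grep -E "pos|ft"
python3 -c "
from h import *
pose()"
```

```text
position: [0.4585, -0.1095, 0.0656]
ft_force: [-0.1, -0.3, 0.5]
printer frame TCP mm [-81.8   1.1] 65.6 [-0.1 -0.3  0.5]
```

In the tool's units: 0.002 m is 0.04, 0.001 m is 0.02.

```bash
echo '[0.04, 0, 0.04, 0, 0, 0, 0, 0.02, 0, 0, 0, 0, 0, 0, 0]' > m.json && python3 nudge.py m.json | grep -E "pos|ft"
echo '[0, 0, 0.04, 0, 0, 0, 0, 0, 0, 0]' > m.json && python3 nudge.py m.json | grep -E "pos|ft"
echo '[0, 0, 0.04, 0, 0, 0, 0, 0, 0, 0]' > m.json && python3 nudge.py m.json | grep -E "pos|ft"
```

```text
position: [0.457, -0.1098, 0.0631]
ft_force: [-1.0, -0.4, 0.4]
position: [0.4572, -0.11, 0.0619]
ft_force: [-3.3, 0.2, 11.7]
position: [0.4573, -0.1101, 0.0609]
ft_force: [-7.2, 2.5, 24.2]
```

In the tool's units: -0.05 m is -1, 0.05 m is 1.

```bash
echo '[0, 0, -0.6, 0, 0, 0, 0, -1, 0, 0, 0, 0, -1, 0, 0, 0.8, 1, 0, 0, 0, 0.8, 1, 0, 0, 0, 0, 0, 0, 0, 0, 0, 0, 0, 0, 0]' > m.json && python3 nudge.py m.json | grep -E "pos|ft"
python3 - <<'E'
from h import *
pose(); t=grab("top"); s=grab("side")
def cen(d,x0,y0,x1,y1):
    hsv=cv2.cvtColor(d["pixels"],cv2.COLOR_RGB2HSV); m=cv2.inRange(hsv,(95,90,90),(118,255,255))[y0:y1,x0:x1]
    p=np.argwhere(m)[:,::-1]+[x0,y0]; print(len(p),p.min(0),p.max(0)); return p.mean(0)
a=cen(t,355,230,385,260); b=cen(s,283,165,303,182); print(a,b)
def und(d,p): return cv2.undistortPoints(np.array([[p]],float),d["K"],np.array(d["distortion"]))[0,0]
X=cv2.triangulatePoints(t["extrinsics"][:3],s["extrinsics"][:3],und(t,a),und(s,b))[:,0]; X=X[:3]/X[3]; print(X, proj(t,[X]),proj(s,[X]))
c,sn=np.cos(PA),np.sin(PA); print("printer",(X[:2]-PO)@np.array([[c,-sn],[sn,c]]), X[2])
for z in (.078,.082,.086): print(z,(ray(t,[a],z)[0,:2]-PO)@np.array([[c,-sn],[sn,c]]))
# cover flat? dark region over the bay in top view
g=cv2.cvtColor(t["pixels"],cv2.COLOR_RGB2GRAY); m=((g<95)*255).astype(np.uint8); m[:150]=0;m[245:]=0;m[:,:255]=0;m[:,:]=m; m[:,385:]=0
k,l,st,ce=cv2.connectedComponentsWithStats(m); i=1+np.argmax(st[1:,4]); print("cover",st[i],ce[i], proj(t,[P3(70,119,79),P3(70,-119,79),P3(-70,119,79),P3(-70,-119,79)]).round(0).tolist())
g=cv2.cvtColor(s["pixels"],cv2.COLOR_RGB2GRAY)
for r in (185,195,205,215,220): 
    q=np.where(g[r,190:340]<75)[0]+190; print(r,(q.min(),q.max(),len(q)) if len(q) else 0)
print(proj(s,[P3(70,119,79),P3(70,-119,79),P3(-70,119,79),P3(-70,-119,79)]).round(0).tolist())
E
```

```text
position: [0.3855, -0.0394, 0.1895]
ft_force: [1.0, 0.0, 1.0]
printer frame TCP mm [-145.4   79.8] 189.5 [1. 0. 1.]
35 [367 242] [373 248]
22 [291 171] [296 174]
[370.         244.82857143] [293.72727273 172.5       ]
[ 0.44968835 -0.22388274  0.0938416 ] [[369.99916052 244.83485185]] [[293.72169988 172.49979473]]
printer [-0.10489011 -0.11131427] 0.09384159734421245
0.078 [-0.10532765 -0.11461496]
0.082 [-0.10521349 -0.11378262]
0.086 [-0.10509934 -0.11295028]
cover [255 150  43  20 742] [274.57681941 158.36522911] [[265.0, 187.0], [361.0, 174.0], [273.0, 243.0], [370.0, 230.0]]
185 (np.int64(290), np.int64(305), 6)
195 (np.int64(267), np.int64(297), 7)
205 (np.int64(266), np.int64(266), 1)
215 0
220 (np.int64(271), np.int64(302), 3)
[[243.0, 228.0], [230.0, 183.0], [304.0, 221.0], [281.0, 178.0]]
```

```bash
python3 - <<'E'
from h import *
t=grab("top"); s=grab("side"); to((.4497,-.2237,.17),(.4497,-.2237,.08))
for n,d in (("t",t),("s",s)):
    for x in (50,25,-20,-50):
        print(n,x,[d["pixels"][int(round(q[1])),int(round(q[0]))].tolist() for q in proj(d,[P3(x,y,79) for y in (95,60,-60,-95)])])
E
```

```text
t 50.5 pos [ 0.3864 -0.0404  0.1889] yYaw 96.8 w 0.000 F [ 1.   0.4 -0. ]
  d [-0.0411 -0.1895  0.0189]
  d [-0.    0.    0.09]
t 50 [[118, 115, 113], [116, 114, 112], [111, 109, 107], [109, 107, 105]]
t 25 [[119, 117, 115], [119, 116, 114], [111, 109, 107], [111, 107, 105]]
t -20 [[121, 119, 116], [120, 118, 115], [114, 112, 110], [112, 109, 107]]
t -50 [[121, 118, 116], [120, 117, 114], [115, 112, 110], [111, 108, 106]]
s 50 [[86, 83, 80], [87, 84, 81], [87, 83, 80], [88, 84, 81]]
s 25 [[86, 82, 80], [86, 82, 80], [87, 83, 80], [87, 84, 81]]
s -20 [[86, 83, 80], [87, 83, 80], [87, 83, 80], [87, 81, 80]]
s -50 [[87, 83, 80], [87, 83, 80], [88, 83, 81], [87, 83, 80]]
```

In the tool's units: -0.0474 m is -0.948, 0.04 m is 0.8.

```bash
echo '[-0.2, -0.948, 0, 0, 0, -0.2, -0.948, 0, 0, 0, -0.2, -0.948, 0, 0, 0, -0.22, -0.948, 0, 0, 0, 0, 0, 0, 0, 0, 0, 0, 0, 0, 0, 0, 0, 0.8, 0, 0, 0, 0, 0.8, 0, 0, 0, 0, 0.3, 0, 0, 0, 0, 0, 0, 0]' > m.json && python3 nudge.py m.json | grep -E "pos|ft"
python3 -c "
from h import *
to((.4497,-.2237,.08))"
```

```text
position: [0.4479, -0.2215, 0.0923]
ft_force: [0.6, -0.1, 1.2]
t 51.5 pos [ 0.4479 -0.2215  0.0923] yYaw 96.9 w -0.000 F [ 0.6 -0.1  1.2]
  d [-0.0015 -0.0024  0.0123]
```

In the tool's units: 0.005 m is 0.1, 0.004 m is 0.08.

```bash
echo '[-0.03, -0.04, 0.08, 0, 0, 0, 0, 0.1, 0, 0, 0, 0, 0.06, 0, 0, 0, 0, 0, 0, 0]' > m.json && python3 nudge.py m.json | grep -E "pos|ft"
echo '[0, 0, 0.06, 0, 0, 0, 0, 0, 0, 0]' > m.json && python3 nudge.py m.json | grep -E "pos|ft"
echo '[0, 0, 0.06, 0, 0, 0, 0, 0, 0, 0]' > m.json && python3 nudge.py m.json | grep -E "pos|ft"
echo '[0, 0, 0.04, 0, 0, 0, 0, 0, 0, 0]' > m.json && python3 nudge.py m.json | grep -E "pos|ft"
```

```text
position: [0.4507, -0.2248, 0.0822]
ft_force: [-0.1, -1.1, -0.1]
position: [0.4509, -0.2251, 0.0792]
ft_force: [0.4, -0.5, 3.0]
position: [0.4509, -0.2251, 0.0761]
ft_force: [0.2, 0.2, 4.0]
position: [0.451, -0.2251, 0.0755]
ft_force: [-2.0, 1.7, 15.8]
```

```bash
echo '[0, 0, 0.03, 0, 0, 0, 0, 0, 0, 0, 0, 0, 0, 0, 0]' > m.json && python3 nudge.py m.json | grep -E "pos|ft"
echo '[0, 0, -0.4, 0, 0, 0, 0, -1, 0, 0, 0, 0, -1, 0, 0, 0, 0.6, 0, 0, 0, 0.6, 1, 0, 0, 0, 0.6, 1, 0, 0, 0, 0, 0, 0, 0, 0, 0, 0, 0, 0, 0]' > m.json && python3 nudge.py m.json | grep -E "pos|ft"
python3 - <<'E'
from h import *
t=grab("top"); s=grab("side"); pose(); carts(t)
for x in (50,-20,-50): print(x,[s["pixels"][int(round(q[1])),int(round(q[0]))].tolist() for q in proj(s,[P3(x,y,79) for y in (95,-95)])])
E
```

```text
position: [0.4511, -0.2252, 0.0752]
ft_force: [-5.9, 3.7, 29.6]
position: [0.3856, -0.1157, 0.1928]
ft_force: [0.9, -0.7, -0.0]
printer frame TCP mm [-154.2    2.8] 192.6 [0.2 0.3 0.1]
orange [207, 127, 10, 27, 161] c [0.7206 0.1638 0.048 ] len 0.070 0.016 yaw 8.1
orange [287, 273, 12, 25, 218] c [ 0.3514 -0.0388  0.048 ] len 0.060 0.023 yaw 6.5
orange [230, 316, 33, 25, 486] c [0.2481 0.0777 0.048 ] len 0.079 0.058 yaw 89.5
orange [331, 393, 12, 27, 203] c [ 0.0613 -0.1413  0.048 ] len 0.061 0.027 yaw -1.3
50 [[88, 84, 81], [88, 84, 80]]
-20 [[88, 84, 81], [88, 83, 81]]
-50 [[87, 84, 80], [87, 84, 82]]
```

```bash
python3 -c "
from rig import env
print(env.close_job())"
```

```text
the job is handed in; nothing more can be done
None
```

I handed in the job at about 53 s of robot time: the lock is on the desk clear of the printer, all four cartridges are home, the clamp and both cover leaves are shut in order, and the ink button was pressed to its stop. The result wasn't reported back; these are from my own camera and force checks.

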